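# Load the lens-tube crate, cover it with the nested lids and take the outer lid off

## Robot

A 6-joint arm with a two-finger parallel gripper is mounted at the origin on the work surface. World frame = base frame: x ahead of the robot, y to its left, z up, the work surface at z = 0. Lengths are in m, angles in degrees, forces in N, time in s.
With the tool pointing down it reaches from about 0.35 to 0.975 m from the base axis. Payload 4.9 kg.
Tool frame: the origin (TCP) lies at the very end of the fingers, on their centre line; the grasp point (between the pads) lies 19 mm behind it; z points along the fingers, y is the direction in which the jaws open and shut (so a half turn about z gives the same grasp; the last joint's range is limited). The gripper opens to 85 mm and grips with 20 to 120 N. Pads are 22 mm wide; open, the fingers measure 114 mm over their backs; the gripper's body (76 mm by 85 mm) begins 54 mm behind the grasp point. The pads swing forward as they close: fully open they stand 13 mm farther back than shut.
Start: joints at [67.724, 3.019, 92.412, -0, 84.569, -6.818], TCP at [0.167, 0.602, 0.205] pointing down, gripper open.
Joint ranges: [-172.51, 172.51], [-57.92, 126.97], [3.15, 148.05], [-58.71, 238.71], [5.1, 150.11], [-179.66, 179.66]. Speed limits (degrees/s): [147.25, 147.25, 180, 180, 180, 180].

## Interface

Orientations are given as [roll, pitch, yaw] about the fixed x, y, z axes, in that order (R = Rz(yaw) Ry(pitch) Rx(roll)).
In Python, from workcell import r, viewer gives the robot as it stands.
- The arm moves only by the tool apply_moves, never from a script. Its argument "commands" is a list of rows, each a list of 3 entries, a list of its own where there are three numbers: the finger opening in cm, from 0 to 8.54, then the shift along the tool's x, y, z in cm, then the turn about the tool's z in degrees. A call has 1 to 12 rows; each row is the pose to reach, as a shift and turn from the pose commanded when the call began, along the tool's axes at that moment; what a row does not reach only later rows make up. A row lasts 1/12 s, in which the tool goes at most 41.7 mm and 7.16 degrees, less where a joint would pass 70% of its speed; a pose out of reach is approached as far as the arm can. A call with a gripper value outside its range is refused whole. The fingers move at their own pace and stop on an object; "squeeze" is the grip in N (left out, the last holds). Time passes only in rows, so rows that repeat a pose let the fingers close. It gives the time, the measured TCP pose, the force and the opening at its end, in the units of the state.
- r.get_state(): the state, without advancing time (a new reading comes with each control period).
- viewer.get_image(name): name is "scene" or "top" or "wrist"; returns the picture (420x560x3 uint8, red, green, blue); there is no depth.
- viewer.camera_params(name): a dict with "fx", "fy", "cx", "cy" (pixels), "k1" (the pictures are not rectified: a ray, as slopes to the right and down, at radius r is drawn at 1 + k1 r^2 times it, then the intrinsics apply), "T" (4x4, takes a point from camera to world coordinates). Camera axes: x right, y down, z forward; pixel columns grow to the right and rows downward; lengths in m; the calibration is good to about 2 mm. A picture is of the moment at which its call begins: read the wrist's pose just before it. camera_params takes no time and is no camera call; for the wrist camera it gives the pose at the moment of the call.
- r.sign_off(): hands the job in, once; it reports no verdict.
The state is a dict: "t": time; "joint_positions": joint angles; "joint_velocities": joint speeds; "joint_efforts": joint torques, N m; "ee_pos": TCP position; "orientation": TCP orientation; "contact_force": force on the tool from outside, world axes, zero at the start; "torque": the same for the moment, N m; "gripper_width": finger opening in m.
Only numpy, scipy, OpenCV 4.12 (cv2) and the standard library are available. Lean on these libraries where they do the work, as an engineer would, in place of code of your own. Each camera call takes 0.05 s, during which the arm holds its last target.

## Task

Stand the two loose lens tubes upright in the two empty cells of the three-cell crate, one per cell, then take the nested pair of lids together by the inner lid's knob and lower them over the tubes until the inner lid is fully home on the crate's base. Then take the outer lid by its collar, lift it off alone and finish while still holding it level in the air, all of it higher than the top of the inner lid's knob, with the inner lid left undisturbed on the crate. Set the tubes and lids down gently, take the lids apart only on the crate, and leave everything else where it stands.

Things in the scene. Friction and masses are not known exactly. Their poses are not given: they have to be found in the camera images.
- crate: Three-cell crate fixed to the bench, long along its own x. Black base plate 186 (x) x 90 (y) x 8 mm high; on it aluminium walls 148 x 52 mm outside, 4 mm thick, tops 34 mm above the bench. Three cells in a row along x, each 44 x 44 mm inside. Origin: centre of the underside, on the bench; z up.
- cell0 (a point): Centre of the floor of the first cell (crate x = -48 mm), 8 mm above the bench; empty at the start.
- cell1 (a point): Centre of the floor of the middle cell (crate x = 0), 8 mm above the bench; empty at the start.
- cell2 (a point): Centre of the floor of the third cell (crate x = +48 mm), 8 mm above the bench; already holds tube_c.
- tube_a: Loose lens tube standing on the bench: black cylinder 32 mm diameter, 62 mm tall, brass ring near the top, 0.06 to 0.13 kg. Origin: centre of its underside; z along its axis, up.
- tube_b: Second loose lens tube, identical to tube_a (either tube may go in either empty cell).
- tube_c: Identical lens tube that already stands in cell2 and stays there.
- inner_lid: Inner lid: black cover open below, 162 (x) x 66 (y) x 71 mm high outside, 156 x 60 x 67 inside, 0.18-0.29 kg. Fits over the crate's walls with 4 mm play; home, its rim rests on the crate's base plate, x along the crate's x (either way round). A brass 18 x 18 mm square knob rises from its top, through the outer lid, to 141 mm above the origin. Origin: centre of the rim, on the bench at the start.
- inner_knob (a point): Where to pinch the inner lid's knob: on its axis, 130 mm above the inner lid's origin, 11 mm below the knob's top, 21 mm above the top of the outer lid's collar. Knob faces lie along the lid's x and y. Lifting the knob lifts both lids, as the outer one rests loosely on the inner.
- outer_lid: Outer lid: grey plate 176 (x) x 80 (y) x 4 mm, rim reaching 14 mm below it, resting loosely on the inner lid (4 mm play), 0.18-0.29 kg. A square collar, 46 x 46 mm outside, stands from 4 to 38 mm above the origin round a 32 mm square hole; the inner knob passes through and ends 32 mm above it. Origin: centre of the plate's underside, 71 mm above the inner lid's origin when nested.
- outer_collar (a point): Centre of the outer lid's collar, 26 mm above the outer lid's origin, 12 mm below the collar's top and 22 mm above the plate's top face: where to grip the collar (46 mm wide along x or y).
- puck: Bystander: squat black and brass mirror cell, 48 mm diameter, 26 mm tall, loose on the bench, origin under its centre; leave it.
- thumbscrew: Bystander: brass thumbscrew standing on its 22 mm head, 36 mm tall, loose, origin under its centre; leave it.
- spacer: Bystander: steel ring 52 mm outside, 32 mm inside, 14 mm tall, loose, origin under its centre; leave it.
- driver: Bystander: screwdriver 170 mm long lying on the bench beyond the crate; leave it.
- bottle: Bystander: closed white bottle 52 mm diameter, 130 mm tall, loose, origin under its centre; leave it.

How it is judged:
By the outcome, as a careful person would: the job done as asked, in the order asked, and still so for the second after the job is handed in, while the arm keeps its last pose, push and grip.
It also fails if it takes over 72 s, if anything falls off the work surface, if the arm or the gripper's body presses on something with over 40 N, if the wrist force passes 120 N, or if a joint passes its speed limit or range.

## Working session

There is one attempt and no reset: what is moved stays moved. The work goes in short steps, Python scripts to look and compute and a tool call to move; the robot and the scene stay as the last step left them, time stands still between calls to the robot, and variables do not carry over. Pictures are saved under pics/ and viewed, and the job is handed in when it is done.

Besides the shell and the picture viewer there is one more tool, called after "Request:" as a command line: name --argument value ..., lists and objects as JSON in quotes. apply_moves: Moves the arm, as the interface text tells. Its arguments: {"type":"object","properties":{"commands":{"type":"array"},"squeeze":{"type":"number"}},"required":["commands"]}

```bash
mkdir -p pics; ls; python3 - <<'E'
from workcell import r, viewer
import cv2
print(r.get_state())
for n in ["scene","top","wrist"]:
    p=viewer.camera_params(n); print(n,p)
    im=viewer.get_image(n); cv2.imwrite(f"pics/{n}0.png",im[:,:,::-1])
E
```

```text
pics
{'t': 0.0, 'joint_positions': array([ 6.77224955e+01,  3.05654072e+00,  9.24927594e+01,  1.55382978e-03,
        8.45694279e+01, -6.81892606e+00]), 'joint_velocities': array([ 0.0338539 , -0.03071844, -0.05547071, -0.00154957, -0.03816851,
       -0.01417257]), 'joint_efforts': array([ 4.92965264e-04, -3.93686628e+01, -3.70173705e+01, -9.13578810e-05,
        7.24778758e-03, -3.52950522e-06]), 'ee_pos': array([0.16632679, 0.60175275, 0.2040639 ]), 'orientation': array([-1.79882295e+02, -1.56324114e-02,  1.64541257e+02]), 'contact_force': array([ 0.60040443,  0.18206867, -0.00994101]), 'torque': array([ 0.0135175 , -0.00921749, -0.05089428]), 'gripper_width': 0.08500085172924655}
scene {'fx': 464.87821756983965, 'fy': 464.87821756983965, 'cx': 284.99466609252255, 'cy': 198.87924813458451, 'k1': -0.08771668762632691, 'T': array([[-0.50567867,  0.56487492, -0.65207776,  1.27863803],
       [ 0.86263432,  0.3202946 , -0.39150146,  0.48876439],
       [-0.01229237, -0.7604786 , -0.64924664,  0.83200836],
       [ 0.        ,  0.        ,  0.        ,  1.        ]])}
top {'fx': 503.3188482580753, 'fy': 503.3188482580753, 'cx': 276.71977619058947, 'cy': 210.30432767125973, 'k1': -0.13061663802732315, 'T': array([[-0.00400563, -0.99846757,  0.0551948 ,  0.48087473],
       [-0.99973351,  0.00525335,  0.02247918,  0.00976363],
       [-0.02273469, -0.05509005, -0.99822253,  1.64527778],
       [ 0.        ,  0.        ,  0.        ,  1.        ]])}
wrist {'fx': 318.8420031299482, 'fy': 318.8420031299482, 'cx': 273.6623743434595, 'cy': 203.697931155077, 'k1': -0.06553361022267491, 'T': array([[ 0.26673221,  0.92964912,  0.25417797,  0.10219568],
       [ 0.963766  , -0.25646551, -0.07335216,  0.62049396],
       [-0.00300389,  0.26453347, -0.96437183,  0.37326594],
       [ 0.        ,  0.        ,  0.        ,  1.        ]])}
```

View pics/scene0.png

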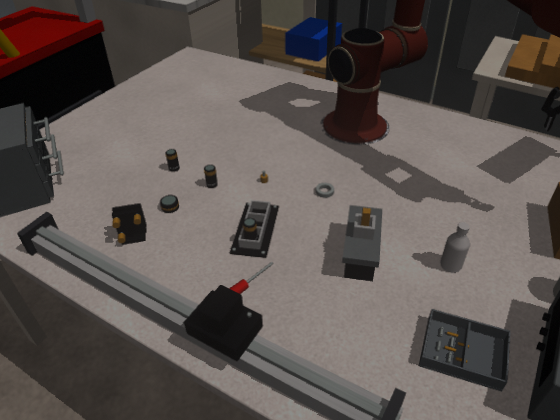

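View pics/top0.png

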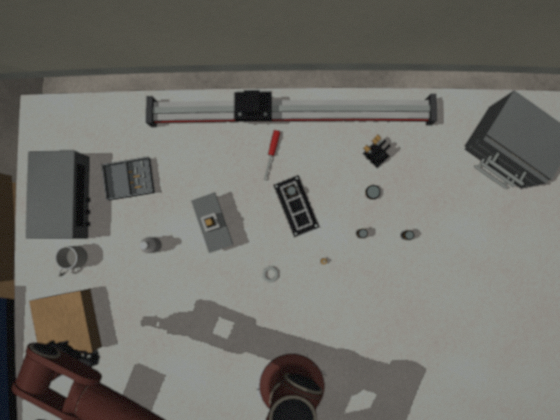

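View pics/wrist0.png

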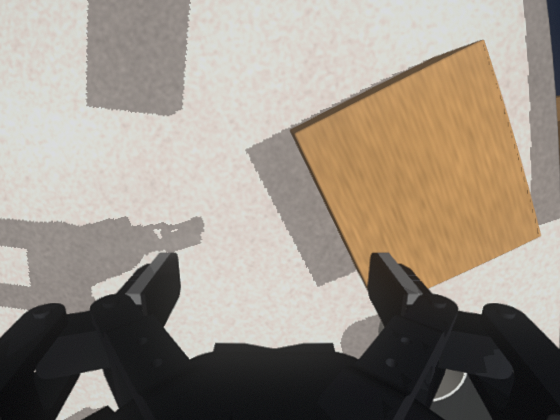

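The top view shows the tubes near (362,233) and (408,235), the crate near (297,205), the lids near (212,222), and the ring near (272,273). I'll zoom in and build the helpers.

```bash
cat > h.py <<'E'
import numpy as np, cv2
from scipy.spatial.transform import Rotation as Ro
def K(p): return np.array([[p['fx'],0,p['cx']],[0,p['fy'],p['cy']],[0,0,1]])
def D(p): return np.array([p['k1'],0,0,0,0.])
def proj(p,P):
    T=np.linalg.inv(p['T']); P=np.atleast_2d(P).astype(float)
    return cv2.projectPoints(P,cv2.Rodrigues(T[:3,:3])[0],T[:3,3],K(p),D(p))[0][:,0]
def unproj(p,uv,z):
    uv=np.atleast_2d(uv).astype(float)
    n=cv2.undistortPoints(uv[:,None],K(p),D(p))[:,0]
    d=np.c_[n,np.ones(len(n))]@p['T'][:3,:3].T; o=p['T'][:3,3]
    return o+d*((np.asarray(z)-o[2])/d[:,2])[:,None]
def crop(im,u0,v0,w,h,s,name):
    cv2.imwrite(name,cv2.resize(im[v0:v0+h,u0:u0+w,::-1],None,fx=s,fy=s,interpolation=cv2.INTER_CUBIC))
E
python3 - <<'E'
from h import *
im=cv2.imread('pics/top0.png')[:,:,::-1]
crop(im,180,170,130,95,6,'pics/topc1.png')
crop(im,300,170,130,105,6,'pics/topc2.png')
im=cv2.imread('pics/scene0.png')[:,:,::-1]
crop(im,220,150,160,140,4,'pics/scc1.png')
from workcell import viewer
p=viewer.camera_params('top')
for n,uv,z in [('a',(362,233),.062),('b',(408,235),.062),('crate',(297,205),.034),('lid',(212,222),.075),('knob',(209.5,222),.141),('ring',(272,273),.014),('screw',(324,261),.03),('puck',(373,192),.026),('bottle',(151,244),.13)]: print(n,unproj(p,uv,z))
E
```

```text
a [[ 0.4955437  -0.22248676  0.062     ]]
b [[ 0.48824286 -0.36837273  0.062     ]]
crate [[ 0.58665991 -0.01906759  0.034     ]]
lid [[0.53201706 0.24838666 0.075     ]]
knob [[0.52989729 0.24593113 0.141     ]]
ring [[0.36822051 0.06256939 0.014     ]]
screw [[ 0.40700666 -0.10446495  0.03      ]]
puck [[ 0.62801221 -0.26521491  0.026     ]]
bottle [[0.46377861 0.42772838 0.13      ]]
```

View pics/topc1.png

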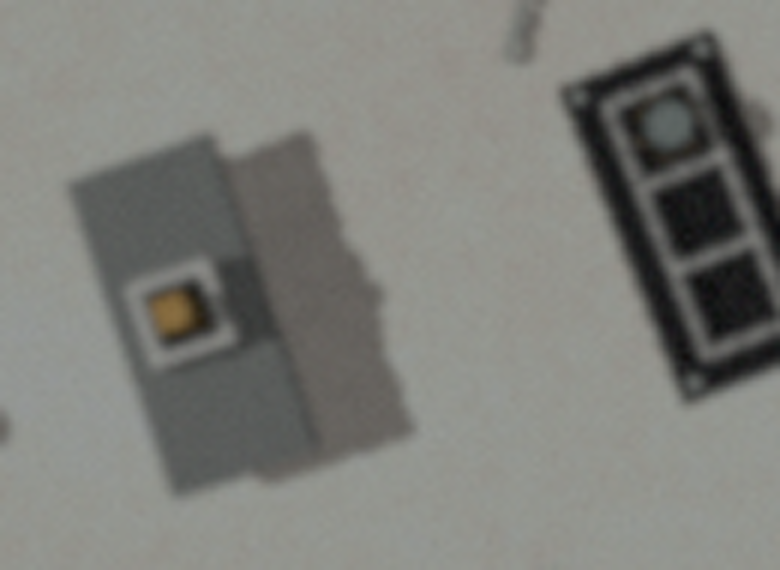

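View pics/topc2.png

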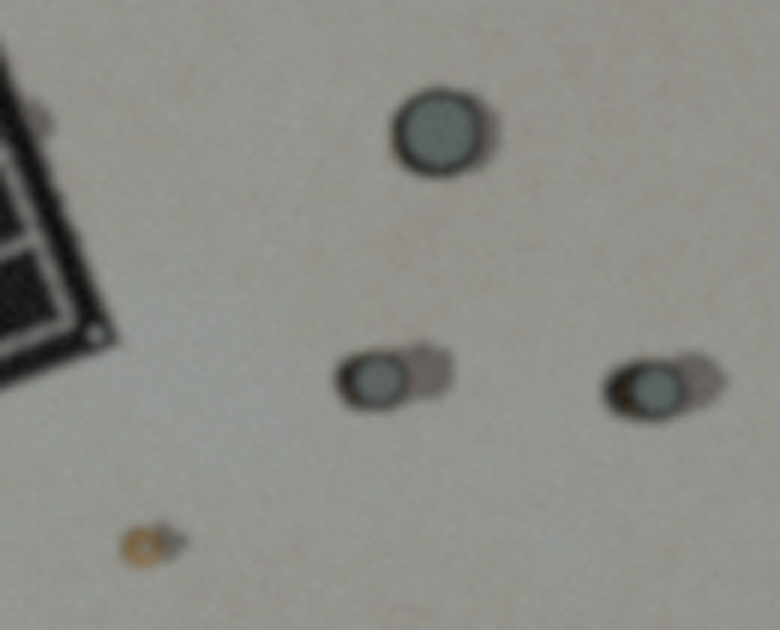

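View pics/scc1.png

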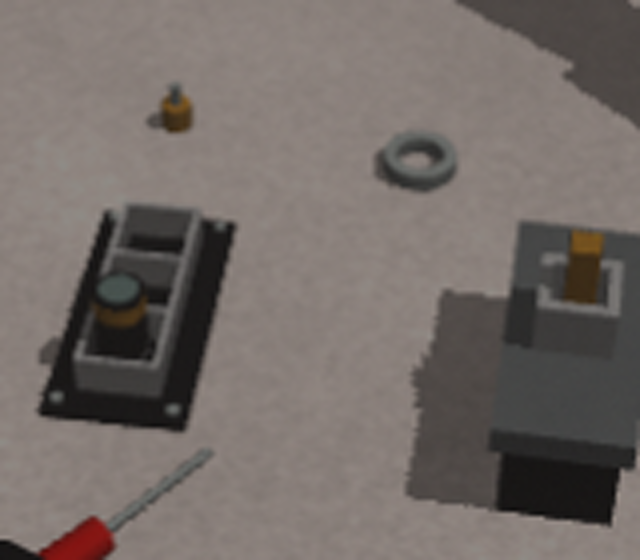

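```bash
cat >> h.py <<'E'
def rel(cur,yaw,tgt,tyaw):
    """shift cm in tool axes (tool straight down, x at yaw), turn deg"""
    c,s=np.cos(np.radians(yaw)),np.sin(np.radians(yaw))
    d=(np.array(tgt)-np.array(cur))*100
    t=-((tyaw-yaw+180)%360-180)
    return np.round([c*d[0]+s*d[1], s*d[0]-c*d[1], -d[2]],2), round(t,2), 'rows>=',np.linalg.norm(d)/4.17, abs(t)/7.16
E
python3 - <<'E'
from h import *
from workcell import viewer,r
p=viewer.camera_params('wrist'); s=r.get_state()
e=s['ee_pos']; print(proj(p,[e,e+[0,0,-.1],e+[0,0,-.14],e+[0,0,-.2]]))
p=viewer.camera_params('top')
def w(c,z,off=(180,170)): # crop px -> world
    return unproj(p,(np.array(c)+.5)/6-.5+np.array(off),z)
c=w([(562,88),(712,30),(688,404)],.008); print('crate corners',c)
c2=w([(118,338)],.008,(300,170)); print(c2)
print('crate ctr',(c[1]+c[2])/2,(c[0]+c2[0])/2, np.linalg.norm(c[0]-c[2]), np.linalg.norm(c[0]-c[1]))
v=c[0]-c[2];v2=c[1]-c2[0]; print('yaw',np.degrees(np.arctan2(v[1],v[0])),np.degrees(np.arctan2(v2[1],v2[0])))
l=w([(68,185),(212,133),(322,443),(177,495)],.075); print('lid',l, l.mean(0))
v=l[0]-l[3];v2=l[1]-l[2]; print('yaw',np.degrees(np.arctan2(v[1],v[0])),np.degrees(np.arctan2(v2[1],v2[0])),np.linalg.norm(v),np.linalg.norm(v2))
print('collar',w([(125,280),(212,255),(240,340),(155,368)],.109).mean(0))
print('knob',w([(173,312)],.141))
print('tubes',w([(379,380),(657,390)],.062,(300,170)))
print(rel([.167,.602,.205],164.54,[.44,-.24,.20],22))
E
```

```text
[[272.975541   238.41919243]
 [273.53004735 195.92476648]
 [273.65712983 186.19171763]
 [273.79848416 175.36818544]]
crate corners [[ 0.65678534  0.05764015  0.008     ]
 [ 0.68806593 -0.02428465  0.008     ]
 [ 0.48452674 -0.00997849  0.008     ]]
[[ 0.51985446 -0.09143601  0.008     ]]
crate ctr [ 0.58629633 -0.01713157  0.008     ] [ 0.5883199  -0.01689793  0.008     ] 0.1850548734942534 0.08769348105165654
yaw 21.43206242645816 21.762278940886418
lid [[0.60034995 0.31562818 0.075     ]
 [0.6272101  0.23945718 0.075     ]
 [0.46478148 0.18141794 0.075     ]
 [0.43781031 0.25746565 0.075     ]] [0.53253796 0.24849224 0.075     ]
yaw 19.68903564998961 19.662901318997754 0.17263260062637883 0.17248654727260138
collar [0.53286877 0.24918781 0.109     ]
knob [[0.53116358 0.24921833 0.141     ]]
tubes [[ 0.49579075 -0.22485737  0.062     ]
 [ 0.4895299  -0.37185315  0.062     ]]
(array([-48.76, -73.88,   0.5 ]), 142.54, 'rows>=', np.float64(21.22699091713365), 19.907821229050278)
```

```bash
python3 - <<'E'
from h import *
print(rel([.167,.602,.205],164.54,[.40,.19,.205],92))
E
```

```text
(array([-33.44, -33.5 ,  -0.  ]), 72.54, 'rows>=', np.float64(11.350629351968077), 10.131284916201116)
```

Request:
apply_moves --commands '[[8.5, [-3, -3, 0], 7], [8.5, [-6, -6, 0], 14], [8.5, [-9, -9, 0], 21], [8.5, [-12, -12, 0], 28], [8.5, [-15, -15, 0], 35], [8.5, [-18, -18, 0], 42], [8.5, [-21, -21, 0], 49], [8.5, [-24, -24, 0], 56], [8.5, [-27, -27, 0], 63], [8.5, [-29, -29, 0], 70], [8.5, [-31, -31, 0], 72], [8.5, [-33, -33, 0], 72]]' --squeeze 40

```text
t: 1.15
ee_pos: [0.3971, 0.1946, 0.2052]
orientation: [180.0, -0.0, 92.4]
contact_force: [0.5, 1.3, 0.5]
gripper_width: 0.0846
```

```bash
cat > st.py <<'E'
from h import *
from workcell import r,viewer
def st():
    s=r.get_state(); print('t',round(s['t'],2),'ee',s['ee_pos'].round(4),'rpy',s['orientation'].round(2),'F',s['contact_force'].round(1),'w',round(s['gripper_width'],4)); return s
def go(tgt,yaw):
    s=st(); print(rel(s['ee_pos'],s['orientation'][2],tgt,yaw))
E
python3 -c "
from st import *
go([.4958,-.2237,.14],22)"
```

```text
t 1.15 ee [0.3971 0.1946 0.2052] rpy [179.99  -0.    92.41] F [0.5 1.3 0.5] w 0.0846
(array([-42.2 ,   8.1 ,   6.52]), np.float64(70.41), 'rows>=', np.float64(10.423509859641577), np.float64(9.833490119874615))
```

Request:
apply_moves --commands '[[8.5, [-3.7, 0.7, 0.5], 7], [8.5, [-7.4, 1.4, 1], 14], [8.5, [-11.1, 2.1, 1.6], 21], [8.5, [-14.8, 2.8, 2.2], 28], [8.5, [-18.5, 3.5, 2.8], 35], [8.5, [-22.2, 4.2, 3.4], 42], [8.5, [-25.9, 4.9, 4], 49], [8.5, [-29.6, 5.6, 4.6], 56], [8.5, [-33.3, 6.3, 5.2], 63], [8.5, [-37, 7, 5.8], 70], [8.5, [-40, 7.6, 6.2], 70.4], [8.5, [-42.2, 8.1, 6.5], 70.4]]'

```text
t: 2.15
ee_pos: [0.496, -0.2242, 0.1393]
orientation: [-180.0, 0.1, 22.0]
contact_force: [0.0, 0.9, -0.3]
gripper_width: 0.0848
```

```bash
python3 - <<'E'
from st import *
s=st(); p=viewer.camera_params('wrist'); im=viewer.get_image('wrist'); s=st()
np.save('pics/p1.npy',p,allow_pickle=True)
cv2.imwrite('pics/w1.png',im[:,:,::-1])
e=s['ee_pos']
print(proj(p,[[e[0],e[1],.062],[.4958,-.2249,.062],[.4895,-.3719,.062],[.587,-.017,.008]]))
E
```

```text
t 2.15 ee [ 0.496  -0.2242  0.1393] rpy [-1.7997e+02  5.0000e-02  2.2000e+01] F [ 0.   0.9 -0.3] w 0.0848
t 2.2 ee [ 0.4964 -0.2268  0.139 ] rpy [1.7991e+02 9.0000e-02 2.1920e+01] F [-1.8 -2.3  0.7] w 0.0849
[[277.15153956 203.75567648]
 [274.68041965 203.61462077]
 [428.70917222 271.10563866]
 [ 92.91243276   7.90919849]]
```

View pics/w1.png

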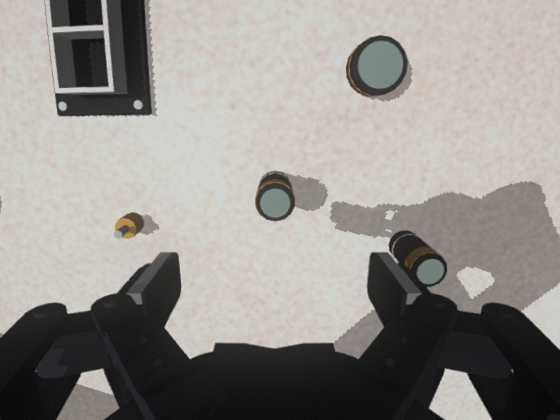

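Tube a's top is at (275,200), tube b's at (431,268), and the crate's near end is at upper left. Everything sits about where the top view put it.

```bash
python3 - <<'E'
from st import *
p=np.load('pics/p1.npy',allow_pickle=True).item()
print(unproj(p,[(275,200),(431,268)],.062))
p=viewer.camera_params('wrist')
print(unproj(p,[(275,200),(431,268)],.062))
go([.497,-.2245,.032],22)
E
```

```text
[[ 0.49867339 -0.22401267  0.062     ]
 [ 0.49284946 -0.37229976  0.062     ]]
[[ 0.49921885 -0.226748    0.062     ]
 [ 0.49312013 -0.37508844  0.062     ]]
t 2.2 ee [ 0.4964 -0.2268  0.139 ] rpy [1.7991e+02 9.0000e-02 2.1920e+01] F [-1.8 -2.3  0.7] w 0.0849
(array([ 0.14, -0.19, 10.7 ]), np.float64(-0.08), 'rows>=', np.float64(2.5674562467985305), np.float64(0.010964884300226675))
```

Request:
apply_moves --commands '[[8.5, [0.1, 0, 3], 0], [8.5, [0.15, 0, 6], 0], [8.5, [0.15, 0, 9], 0], [8.5, [0.15, 0, 11.2], 0], [8.5, [0.15, 0, 11.2], 0], [2, [0.15, 0, 11.2], 0], [2, [0.15, 0, 11.2], 0], [2, [0.15, 0, 11.2], 0], [2, [0.15, 0, 11.2], 0], [2, [0.15, 0, 11.2], 0], [2, [0.15, 0, 11.2], 0], [2, [0.15, 0, 11.2], 0]]'

```text
t: 3.2
ee_pos: [0.4993, -0.222, 0.0306]
orientation: [179.8, -0.1, 22.1]
contact_force: [-0.1, -0.9, 6.3]
gripper_width: 0.0295
```

```bash
python3 - <<'E'
from st import *
s=st(); p=viewer.camera_params('wrist'); im=viewer.get_image('wrist')
cv2.imwrite('pics/w2.png',im[:,:,::-1])
E
```

```text
t 3.2 ee [ 0.4993 -0.222   0.0306] rpy [ 1.7983e+02 -1.4000e-01  2.2140e+01] F [-0.1 -0.9  6.3] w 0.0295
```

View pics/w2.png

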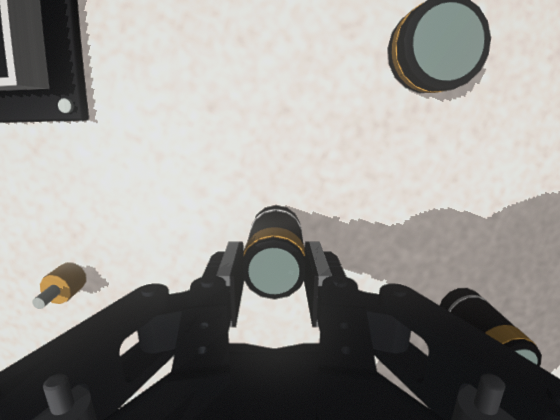

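Tube a is held upright between the pads with its top at (275,272). I'll lift it and carry it above cell 1.

```bash
python3 - <<'E'
from st import *
go([.587,-.017,.13],21.6)
E
```

```text
t 3.25 ee [ 0.4992 -0.2219  0.0306] rpy [ 1.7984e+02 -1.3000e-01  2.2140e+01] F [-0.8 -0.   7. ] w 0.0293
(array([ 15.86, -15.67,  -9.94]), np.float64(0.54), 'rows>=', np.float64(5.854078829047858), np.float64(0.07557617870157084))
```

Request:
apply_moves --commands '[[2, [0, 0, -2], 0], [2, [0, 0, -5], 0], [2, [0, 0, -8.5], 0], [2, [3, -3, -10], 0], [2, [6, -6, -10], 0], [2, [9, -9, -10], 0], [2, [12, -12, -10], 0.4], [2, [14.5, -14.5, -10], 0.4], [2, [15.5, -15.5, -10], 0.4], [2, [15.8, -15.7, -10], 0.4], [2, [15.8, -15.7, -10], 0.4], [2, [15.8, -15.7, -10], 0.4]]'

```text
t: 4.25
ee_pos: [0.5845, -0.0171, 0.1281]
orientation: [180.0, 0.1, 21.7]
contact_force: [0.1, -0.0, -0.7]
gripper_width: 0.0295
```

```bash
python3 - <<'E'
from st import *
s=st(); p=viewer.camera_params('wrist'); im=viewer.get_image('wrist')
np.save('pics/p3.npy',p,allow_pickle=True)
cv2.imwrite('pics/w3.png',im[:,:,::-1])
C=np.array([.587,-.017,0]);a=np.radians(21.6);X=np.array([np.cos(a),np.sin(a),0]);Y=np.array([-X[1],X[0],0])
print(proj(p,[C+X*i*.093+Y*j*.045+[0,0,.008] for i in(-1,1) for j in (-1,1)]))
print(proj(p,[C+X*i*.074+Y*j*.026+[0,0,.034] for i in(-1,1) for j in (-1,1)]))
E
```

```text
t 4.25 ee [ 0.5845 -0.0171  0.1281] rpy [1.7998e+02 5.0000e-02 2.1710e+01] F [ 0.1 -0.  -0.7] w 0.0295
[[318.95016976 278.35418436]
 [229.94854854 278.27396391]
 [327.24831536  83.16625011]
 [222.6591603   82.94557395]]
[[303.01798486 273.73806952]
 [246.19731052 273.68604789]
 [307.83082362 104.76531179]
 [242.30972627 104.63484604]]
```

View pics/w3.png

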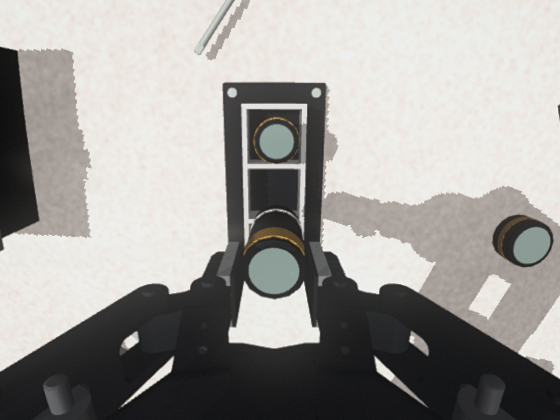

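The crate's far corners appear at (223,83) and (326,83), within 1 px of the prediction, so the crate pose is confirmed. I'll lower the tube into cell 1.

Request:
apply_moves --commands '[[2, [0.2, 0.08, 0], 0], [2, [0.2, 0.08, 2], 0], [2, [0.2, 0.08, 4], 0], [2, [0.2, 0.08, 6], 0], [2, [0.2, 0.08, 7.5], 0], [2, [0.2, 0.08, 8.2], 0], [2, [0.2, 0.08, 8.5], 0], [2, [0.2, 0.08, 8.6], 0], [2, [0.2, 0.08, 8.7], 0], [2, [0.2, 0.08, 8.7], 0]]'

```text
t: 5.13
ee_pos: [0.5879, -0.0164, 0.0425]
orientation: [179.9, -0.1, 21.7]
contact_force: [0.3, 0.2, -0.4]
gripper_width: 0.0293
```

```bash
python3 - <<'E'
from st import *
s=st(); p=viewer.camera_params('wrist'); im=viewer.get_image('wrist')
cv2.imwrite('pics/w4.png',im[:,:,::-1])
st()
E
```

```text
t 5.13 ee [ 0.5879 -0.0164  0.0425] rpy [ 1.7994e+02 -9.0000e-02  2.1730e+01] F [ 0.3  0.2 -0.4] w 0.0293
t 5.18 ee [ 0.5879 -0.0163  0.0426] rpy [ 1.7994e+02 -1.0000e-01  2.1740e+01] F [-0.3  0.4 -0.7] w 0.0294
```

View pics/w4.png

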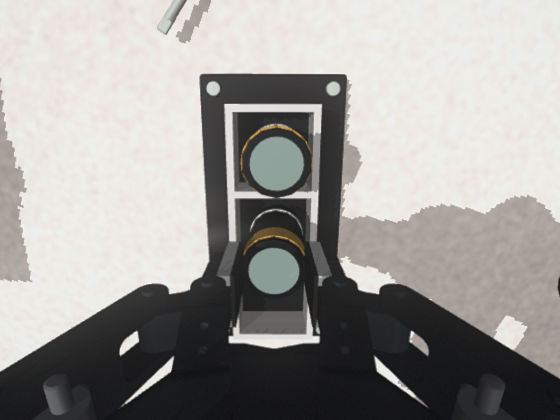

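Tube a is centred in cell 1, with about 4 mm still to go.

Request:
apply_moves --commands '[[2, [0, 0, 0.1], 0], [2, [0, 0, 0.2], 0], [2, [0, 0, 0.25], 0], [2, [0, 0, 0.3], 0], [2, [0, 0, 0.35], 0], [2, [0, 0, 0.38], 0], [2, [0, 0, 0.38], 0]]'

```text
t: 5.77
ee_pos: [0.5878, -0.016, 0.0387]
orientation: [180.0, -0.1, 21.7]
contact_force: [-1.1, 0.9, 4.8]
gripper_width: 0.0296
```

Request:
apply_moves --commands '[[3.5, [0, 0, 0.38], 0], [4, [0, 0, 0.38], 0], [5, [0, 0, 0.38], 0], [6, [0, 0, 0.38], 0], [6, [0, 0, 0], 0], [6, [0, 0, -2], 0], [6, [0, 0, -5], 0], [6, [0, 0, -8], 0]]'

```text
t: 6.43
ee_pos: [0.5859, -0.016, 0.1173]
orientation: [-179.9, 0.2, 21.7]
contact_force: [0.2, -0.6, -0.3]
gripper_width: 0.0599
```

```bash
python3 - <<'E'
from st import *
go([.492,-.3735,.13],-5)
p=viewer.camera_params('wrist'); im=viewer.get_image('wrist')
cv2.imwrite('pics/w5.png',im[:,:,::-1])
E
```

```text
t 6.43 ee [ 0.5859 -0.016   0.1173] rpy [-1.7991e+02  1.5000e-01  2.1740e+01] F [ 0.2 -0.6 -0.3] w 0.0599
(array([-21.96,  29.73,  -1.27]), np.float64(26.74), 'rows>=', np.float64(8.87011969084403), np.float64(3.734896025939373))
```

View pics/w5.png

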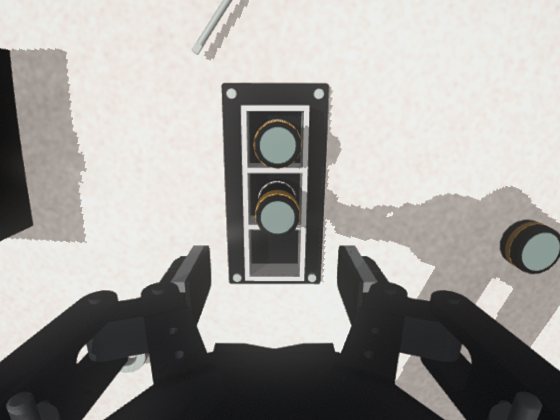

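Tube a stands alone in cell 1, with its top at (277,213). Next is tube b.

Request:
apply_moves --commands '[[8.5, [-2.4, 3.3, -1], 0], [8.5, [-4.8, 6.6, -1.5], 0], [8.5, [-7.2, 9.9, -2], 0], [8.5, [-9.6, 13.2, -2], 0], [8.5, [-12, 16.5, -2], 0], [8.5, [-14.4, 19.8, -2], 0], [8.5, [-16.8, 23.1, -2], 0], [8.5, [-19.2, 26.2, -2], 0], [8.5, [-21, 28.5, -2], 0], [8.5, [-22, 29.7, -2], 0], [8.5, [-22, 29.7, -2], 0], [8.5, [-22, 29.7, -2], 0]]'

```text
t: 7.48
ee_pos: [0.4926, -0.3734, 0.1374]
orientation: [-180.0, -0.0, 21.7]
contact_force: [0.4, 0.2, 0.2]
gripper_width: 0.0847
```

```bash
python3 - <<'E'
from st import *
st()
p=viewer.camera_params('wrist'); im=viewer.get_image('wrist')
cv2.imwrite('pics/w6.png',im[:,:,::-1]); np.save('pics/p6.npy',p,allow_pickle=True)
print(proj(p,[.493,-.374,.062]))
E
```

```text
t 7.48 ee [ 0.4926 -0.3734  0.1374] rpy [-1.7995e+02 -2.0000e-02  2.1670e+01] F [0.4 0.2 0.2] w 0.0847
[[274.78370208 203.65781093]]
```

View pics/w6.png

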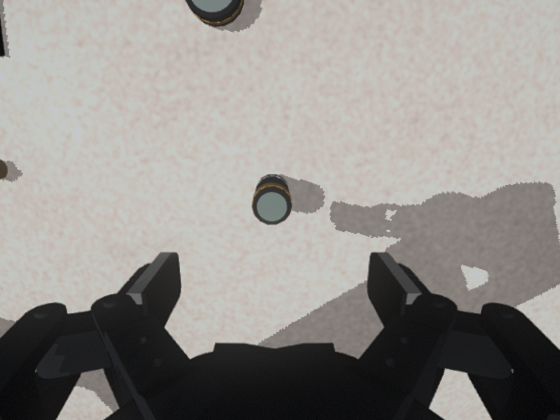

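Request:
apply_moves --commands '[[8.5, [-0.1, -0.14, 3], 0], [8.5, [-0.1, -0.14, 6], 0], [8.5, [-0.1, -0.14, 9], 0], [8.5, [-0.1, -0.14, 11], 0], [8.5, [-0.1, -0.14, 11], 0], [2, [-0.1, -0.14, 11], 0], [2, [-0.1, -0.14, 11], 0], [2, [-0.1, -0.14, 11], 0], [2, [-0.1, -0.14, 11], 0], [2, [-0.1, -0.14, 11], 0], [2, [-0.1, -0.14, 11], 0], [2, [-0.1, -0.14, 11], 0]]'

```text
t: 8.53
ee_pos: [0.4924, -0.3734, 0.0299]
orientation: [179.9, -0.1, 21.7]
contact_force: [-1.6, 1.2, 6.6]
gripper_width: 0.0295
```

```bash
python3 - <<'E'
from st import *
a=np.radians(21.6)
go([.587-.048*np.cos(a),-.017-.048*np.sin(a),.13],21.6)
E
```

```text
t 8.53 ee [ 0.4924 -0.3734  0.0299] rpy [ 1.7985e+02 -1.0000e-01  2.1730e+01] F [-1.6  1.2  6.6] w 0.0295
(array([ 17.18, -29.62, -10.01]), np.float64(0.13), 'rows>=', np.float64(8.554591197228806), np.float64(0.018341776118483193))
```

Request:
apply_moves --commands '[[2, [0, 0, -2], 0], [2, [0, 0, -5], 0], [2, [0, 0, -8], 0], [2, [1.9, -3.2, -10], 0], [2, [3.8, -6.5, -10], 0], [2, [5.7, -9.8, -10], 0], [2, [7.6, -13.1, -10], 0], [2, [9.5, -16.4, -10], 0], [2, [11.4, -19.7, -10], 0], [2, [13.3, -23, -10], 0], [2, [15.2, -26.2, -10], 0], [2, [16.6, -28.6, -10], 0]]'

```text
t: 9.53
ee_pos: [0.5394, -0.0427, 0.1278]
orientation: [-180.0, -0.0, 21.8]
contact_force: [0.2, -0.7, -0.2]
gripper_width: 0.0295
```

Request:
apply_moves --commands '[[2, [0.4, -0.7, 0], 0], [2, [0.6, -1, 0], 0], [2, [0.6, -1, 0], 0], [2, [0.6, -1, 0], 0]]'

```text
t: 9.87
ee_pos: [0.5413, -0.0349, 0.1275]
orientation: [180.0, 0.0, 21.7]
contact_force: [-0.8, 0.0, -1.5]
gripper_width: 0.0294
```

```bash
python3 - <<'E'
from st import *
a=np.radians(21.6)
go([.587-.048*np.cos(a),-.017-.048*np.sin(a),.038],21.6)
p=viewer.camera_params('wrist'); im=viewer.get_image('wrist')
cv2.imwrite('pics/w7.png',im[:,:,::-1]); np.save('pics/p7.npy',p,allow_pickle=True)
C=np.array([.587,-.017,0]);X=np.array([np.cos(a),np.sin(a),0]);Y=np.array([-X[1],X[0],0])
print(proj(p,[C+X*i*.093+Y*j*.045+[0,0,.008] for i in(-1,1) for j in (-1,1)]))
E
```

```text
t 9.87 ee [ 0.5413 -0.0349  0.1275] rpy [1.7997e+02 2.0000e-02 2.1690e+01] F [-0.8  0.  -1.5] w 0.0294
(array([0.1 , 0.02, 8.95]), np.float64(0.09), 'rows>=', np.float64(2.1466764695373275), np.float64(0.013060084389025745))
[[320.36890301 235.49094697]
 [227.35028746 235.41266997]
 [328.42588026  24.8050693 ]
 [219.99425714  24.58447953]]
```

View pics/w7.png

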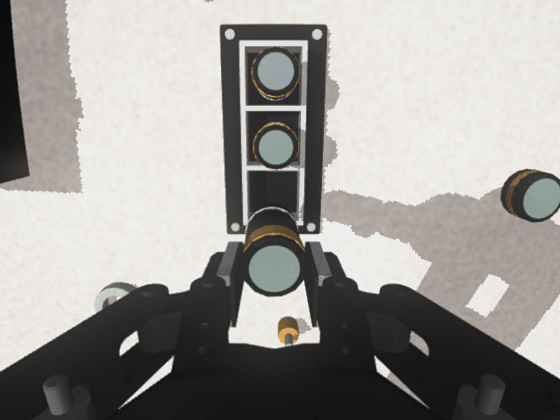

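The prediction matches the crate (220,25 / 327,25), and tube b hangs over cell 0. I'll lower it.

Request:
apply_moves --commands '[[2, [0.1, 0, 2], 0], [2, [0.1, 0, 4], 0], [2, [0.1, 0, 6], 0], [2, [0.1, 0, 7.5], 0], [2, [0.1, 0, 8.2], 0], [2, [0.1, 0, 8.5], 0], [2, [0.1, 0, 8.6], 0], [2, [0.1, 0, 8.7], 0], [2, [0.1, 0, 8.8], 0], [2, [0.1, 0, 8.9], 0], [2, [0.1, 0, 8.95], 0], [2, [0.1, 0, 8.95], 0]]'

```text
t: 10.92
ee_pos: [0.5425, -0.0335, 0.0384]
orientation: [180.0, -0.0, 21.8]
contact_force: [-0.2, -0.0, -0.7]
gripper_width: 0.0295
```

```bash
python3 - <<'E'
from st import *
st()
im=viewer.get_image('wrist')
cv2.imwrite('pics/w8.png',im[:,:,::-1])
E
```

```text
t 10.92 ee [ 0.5425 -0.0335  0.0384] rpy [ 1.7998e+02 -3.0000e-02  2.1750e+01] F [-0.2 -0.  -0.7] w 0.0295
```

View pics/w8.png

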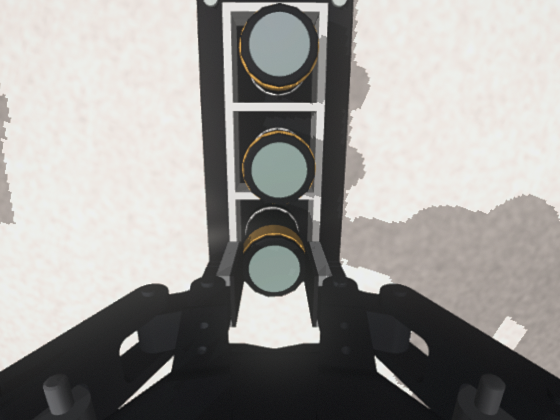

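Tube b is inside cell 0 and about to touch the floor, so I'll ease it down and release it.

Request:
apply_moves --commands '[[2, [0, 0, 0.05], 0], [2, [0, 0, 0.08], 0], [2, [0, 0, 0.11], 0], [2, [0, 0, 0.11], 0]]'

```text
t: 11.3
ee_pos: [0.5431, -0.0333, 0.0381]
orientation: [180.0, -0.1, 21.7]
contact_force: [-1.1, 0.9, 5.2]
gripper_width: 0.0292
```

Request:
apply_moves --commands '[[3.5, [0, 0, 0.11], 0], [4, [0, 0, 0.11], 0], [5, [0, 0, 0.11], 0], [6, [0, 0, 0.11], 0], [6, [0, 0, -1], 0], [6, [0, 0, -3], 0], [6, [0, 0, -6], 0], [6, [0, 0, -10], 0], [6, [0, 0, -14], 0], [6, [0, 0, -17], 0], [6, [0, 0, -19], 0]]'

```text
t: 12.22
ee_pos: [0.5438, -0.0338, 0.2327]
orientation: [179.8, -0.3, 21.7]
contact_force: [1.1, -0.9, 0.5]
gripper_width: 0.0602
```

```bash
python3 - <<'E'
from st import *
go([.532,.2485,.225],19.7)
p=viewer.camera_params('wrist'); im=viewer.get_image('wrist')
cv2.imwrite('pics/w9.png',im[:,:,::-1]); np.save('pics/p9.npy',p,allow_pickle=True)
E
```

```text
t 12.22 ee [ 0.5438 -0.0338  0.2327] rpy [179.78  -0.33  21.75] F [ 1.1 -0.9  0.5] w 0.0602
(array([  9.36, -26.66,   0.77]), np.float64(2.05), 'rows>=', np.float64(6.778651850717661), np.float64(0.2857052046316573))
```

View pics/w9.png

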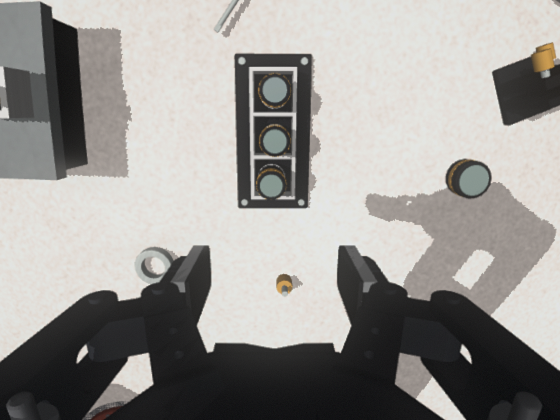

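All three tubes stand in their cells, at (274,90), (275,139) and (270,183). Now I'll move over the lids.

Request:
apply_moves --commands '[[6, [1.3, -3.7, 0], 0], [6, [2.6, -7.4, 0], 0], [6, [3.9, -11.1, 0], 0.5], [6, [5.2, -14.8, 0], 1], [6, [6.5, -18.5, 0], 1.5], [6, [7.8, -22.2, 0], 2], [6, [8.8, -25, 0], 2], [6, [9.3, -26.3, 0], 2], [6, [9.4, -26.7, 0], 2], [6, [9.4, -26.7, 0], 2], [6, [9.4, -26.7, 0], 2]]'

```text
t: 13.18
ee_pos: [0.5309, 0.2482, 0.2269]
orientation: [180.0, 0.0, 19.7]
contact_force: [-0.2, -0.6, -0.5]
gripper_width: 0.06
```

```bash
python3 - <<'E'
from st import *
st()
p=viewer.camera_params('wrist'); im=viewer.get_image('wrist')
cv2.imwrite('pics/w10.png',im[:,:,::-1]); np.save('pics/p10.npy',p,allow_pickle=True)
print(proj(p,[.532,.2485,.141]))
E
```

```text
t 13.18 ee [0.5309 0.2482 0.2269] rpy [1.7996e+02 2.0000e-02 1.9700e+01] F [-0.2 -0.6 -0.5] w 0.06
[[273.92278348 199.03208188]]
```

View pics/w10.png

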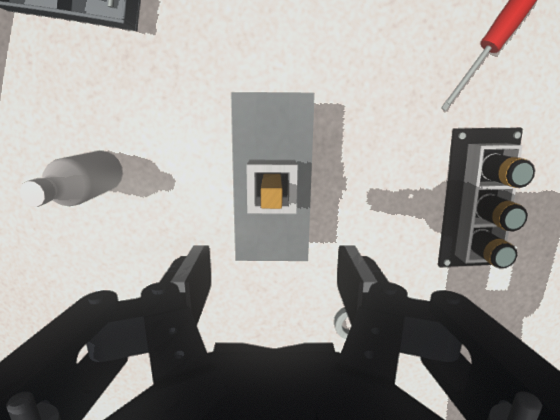

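```bash
python3 - <<'E'
from h import *
im=cv2.imread('pics/w10.png')[:,:,::-1]
crop(im,215,80,130,190,4,'pics/w10a.png'); cv2.imwrite('pics/w10b.png',0*im[:2,:2])
crop(im,425,115,130,165,4,'pics/w10b.png')
E
```

```text
(no output)
```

View pics/w10a.png

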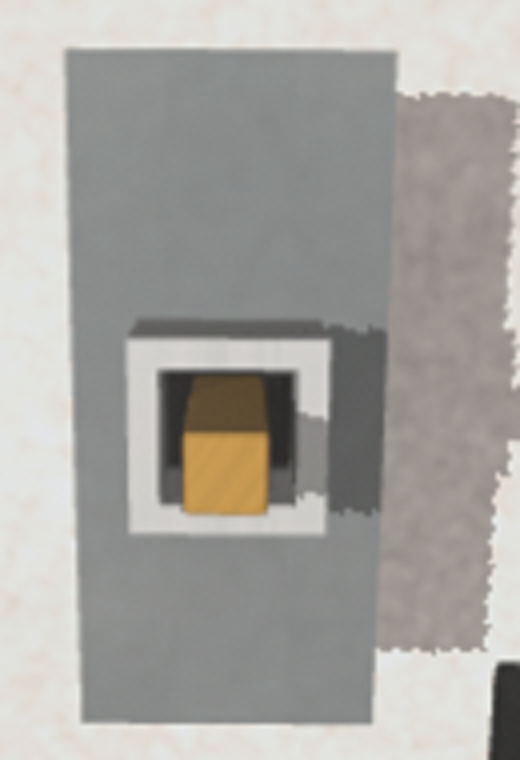

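View pics/w10b.png

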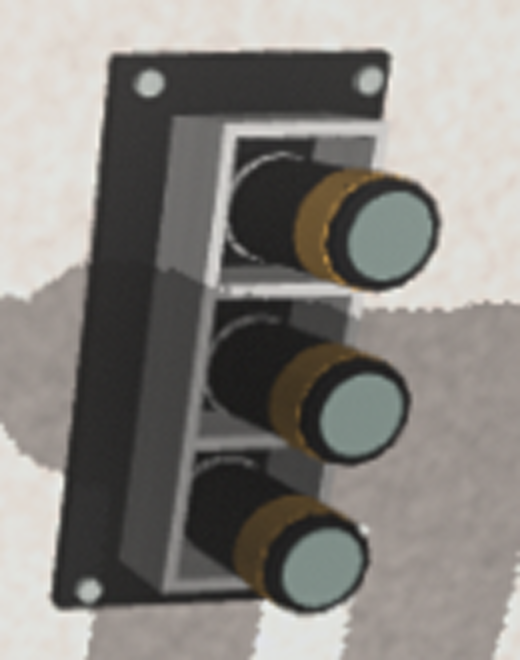

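```bash
python3 - <<'E'
from h import *
p=np.load('pics/p10.npy',allow_pickle=True).item()
def w(c,z,off): return unproj(p,(np.array(c)+.5)/4-.5+np.array(off),z)
def rep(n,c):
    v=c[0]-c[3];u=c[1]-c[2];q=c[0]-c[1];q2=c[3]-c[2]
    A=lambda v:round(np.degrees(np.arctan2(v[1],v[0])),2)
    print(n,c.mean(0).round(4),'yaws',A(v),A(u),A(q)-90,A(q2)-90,'len',[round(np.linalg.norm(k)*1e3,1) for k in (v,u,q,q2)])
o=(215,80)
rep('plate',w([(65,49),(397,51),(371,724),(83,722)],.075,o))
rep('collar',w([(127,338),(331,338),(326,535),(129,535)],.109,o))
rep('knob',w([(183,431),(268,431),(267,515),(184,515)],.141,o))
C=w([(110,53),(390,50)],.008,(425,115)); print(C)
L=w([(110,53),(390,50),(53,605)],.008,(425,115));
v=L[0]-L[2]; print('crate yaw',np.degrees(np.arctan2(v[1],v[0])),'ctr',(L[1]+L[2])/2, np.linalg.norm(v))
p=np.load('pics/p9.npy',allow_pickle=True).item()
L=unproj(p,[(235,54),(312,54),(308,208),(238,207)],.008); rep('crate9',L)
E
```

```text
plate [0.5323 0.2507 0.075 ] yaws 19.33 19.2 19.349999999999994 19.209999999999994 len [np.float64(175.8), np.float64(176.0), np.float64(79.7), np.float64(79.3)]
collar [0.5323 0.2507 0.109 ] yaws 18.99 19.34 19.659999999999997 19.659999999999997 len [np.float64(46.6), np.float64(46.6), np.float64(46.1), np.float64(46.4)]
knob [0.532  0.2511 0.141 ] yaws 19.72 19.39 19.659999999999997 19.659999999999997 len [np.float64(17.9), np.float64(17.9), np.float64(17.4), np.float64(17.3)]
[[ 0.65651679  0.06286307  0.008     ]
 [ 0.69021844 -0.02238825  0.008     ]]
crate yaw 21.99740111324448 ctr [ 0.5881898  -0.01417217  0.008     ] 0.18373109681335026
crate9 [ 0.5877 -0.0167  0.008 ] yaws 21.34 21.72 21.78 20.799999999999997 len [np.float64(183.0), np.float64(184.6), np.float64(88.8), np.float64(90.0)]
```

The knob is at world (0.532, 0.251), yaw about 19.4°. I'll descend and pinch it.

Request:
apply_moves --commands '[[5, [0.15, -0.2, 3], 0.3], [4, [0.15, -0.2, 6], 0.3], [4, [0.15, -0.2, 8.5], 0.3], [4, [0.15, -0.2, 10.5], 0.3], [4, [0.15, -0.2, 11.3], 0.3], [4, [0.15, -0.2, 11.3], 0.3], [4, [0.15, -0.2, 11.3], 0.3]]'

```text
t: 13.82
ee_pos: [0.532, 0.2509, 0.1146]
orientation: [180.0, -0.0, 19.4]
contact_force: [0.8, 0.3, -0.2]
gripper_width: 0.04
```

```bash
python3 - <<'E'
from st import *
st()
p=viewer.camera_params('wrist'); im=viewer.get_image('wrist')
cv2.imwrite('pics/w11.png',im[:,:,::-1]); np.save('pics/p11.npy',p,allow_pickle=True)
E
```

```text
t 13.82 ee [0.532  0.2509 0.1146] rpy [ 1.7999e+02 -3.0000e-02  1.9360e+01] F [ 0.8  0.3 -0.2] w 0.04
```

View pics/w11.png

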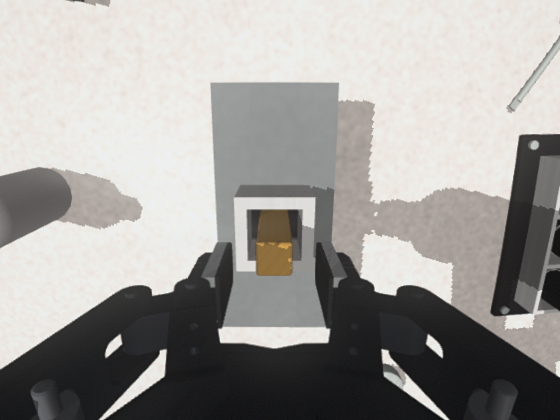

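The knob at (275,258) is midway between the pads, so I'll close.

Request:
apply_moves --commands '[[3, [0, 0, 0.1], 0], [2, [0, 0, 0.1], 0], [1, [0, 0, 0.1], 0], [1, [0, 0, 0.1], 0], [1, [0, 0, 0.1], 0], [1, [0, 0, 0.1], 0], [1, [0, 0, 0.1], 0]]' --squeeze 70

```text
t: 14.45
ee_pos: [0.5331, 0.2533, 0.116]
orientation: [-179.9, -0.3, 19.5]
contact_force: [-1.2, 1.8, 7.8]
gripper_width: 0.0099
```

```bash
python3 - <<'E'
from st import *
st()
p=viewer.camera_params('wrist'); im=viewer.get_image('wrist')
cv2.imwrite('pics/w12.png',im[:,:,::-1]); np.save('pics/p12.npy',p,allow_pickle=True)
im=viewer.get_image('scene'); crop(im,290,120,140,160,4,'pics/sc12.png')
E
```

```text
t 14.45 ee [0.5331 0.2533 0.116 ] rpy [-179.91   -0.31   19.45] F [-1.2  1.8  7.8] w 0.0099
```

View pics/w12.png

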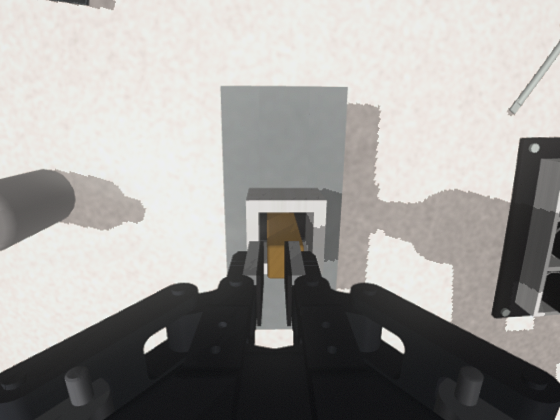

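View pics/sc12.png

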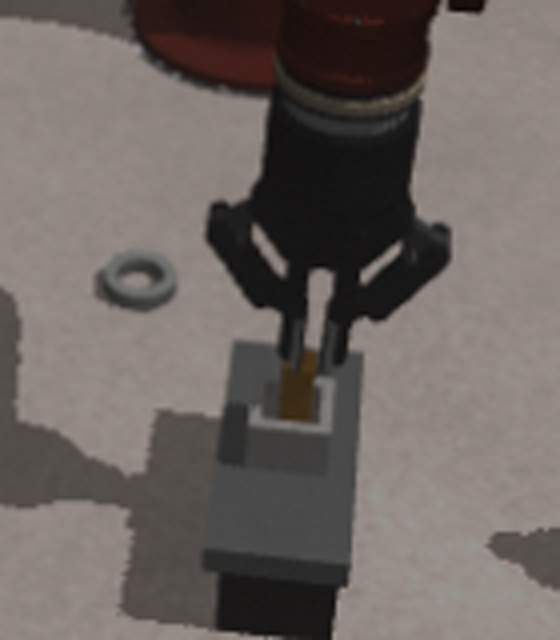

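```bash
python3 - <<'E'
from st import *
im=cv2.imread('pics/w12.png')[:,:,::-1]
crop(im,215,180,130,160,4,'pics/w12a.png')
im=cv2.imread('pics/w11.png')[:,:,::-1]
crop(im,200,180,150,150,4,'pics/w11a.png')
p=np.load('pics/p11.npy',allow_pickle=True).item()
def w(c,z,off): return unproj(p,(np.array(c)+.5)/4-.5+np.array(off),z)
E
```

```text
(no output)
```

View pics/w12a.png

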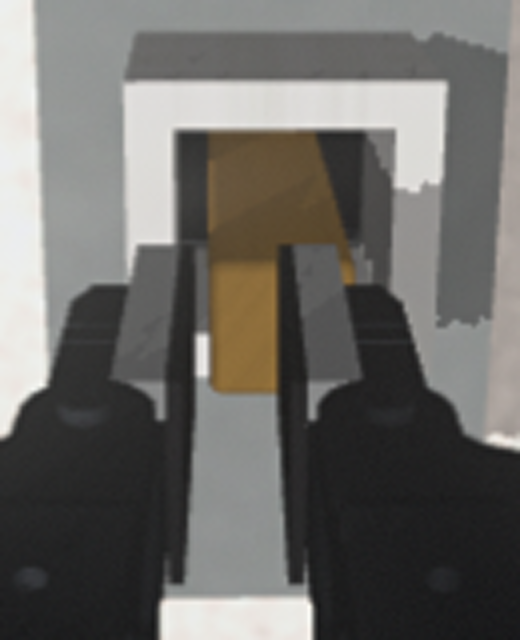

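View pics/w11a.png

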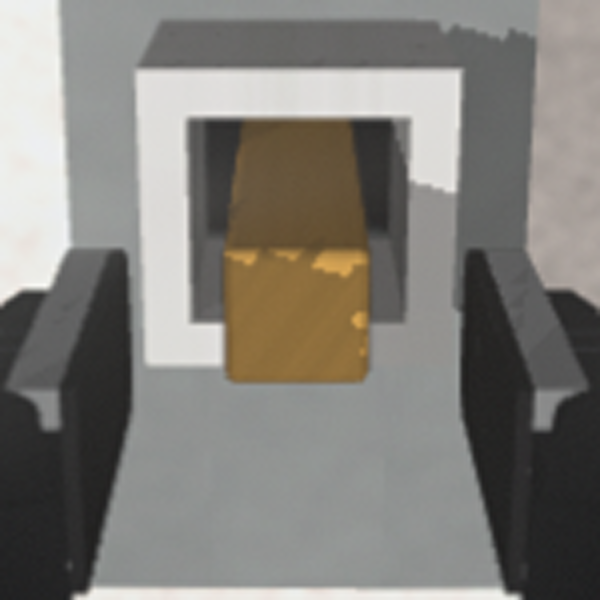

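```bash
python3 - <<'E'
from st import *
p=np.load('pics/p12.npy',allow_pickle=True).item()
e=np.array([0.5331,0.2533,0.116]); a=np.radians(19.45)
R=Ro.from_euler('xyz',[-179.91,-.31,19.45],degrees=True).as_matrix()
np.set_printoptions(precision=1,suppress=True)
T=np.linalg.inv(p['T']); 
Rc=R.T@p['T'][:3,:3]; print('cam pos in tool mm',(R.T@(p['T'][:3,3]-e))*1e3,'fwd',(Rc[:,2]).round(3))
im=cv2.imread('pics/w12.png')
for x in(-.011,0,.011):
  for z in (0,-.019,-.04):
    uv=proj(p,[e+R@np.array([x,y,z]) for y in(-.005,.005)]); print(x,z,uv.ravel())
def w(c,z,off): return unproj(p,(np.array(c)+.5)/4-.5+np.array(off),z)
pl=unproj(p,[(221,87),(347,87)],.075); print(pl*1000)
pc=w([(124,80),(447,80)],.109,(215,180)); print(pc*1e3, np.linalg.norm(pc[0]-pc[1])*1e3)
kt=w([(210,262),(352,262),(210,392)],.141,(215,180)); print(kt*1e3,np.linalg.norm(kt[0]-kt[1])*1e3,np.linalg.norm(kt[0]-kt[2])*1e3)
for n,q in(('collar far edge',pc),('knob',kt)): print(n,((q-e)@R)*1e3)
E
```

```text
cam pos in tool mm [  67.5   -0.3 -169.1] fwd [-0.3  0.   1. ]
-0.011 0 [265.3 257.  282.6 256.9]
-0.011 -0.019 [264.5 272.5 283.7 272.5]
-0.011 -0.04 [263.2 294.1 285.1 294. ]
0 0 [265.2 239.2 282.8 239.2]
0 -0.019 [264.3 253.  283.9 253. ]
0 -0.04 [263.  272.4 285.3 272.4]
0.011 0 [265.  220.8 283.  220.8]
0.011 -0.019 [264.1 232.8 284.  232.8]
0.011 -0.04 [262.7 249.8 285.6 249.8]
[[602.9 313.3  75. ]
 [629.4 238.6  75. ]]
[[547.9 275.7 109. ]
 [563.3 232.2 109. ]] 46.18048881747796
[[538.3 258.7 141. ]
 [544.1 242.4 141. ]
 [521.7 252.9 141. ]] 17.287537501895144 17.581969913609285
collar far edge [[ 21.4 -16.2   7.1]
 [ 21.4  30.    7.1]]
knob [[  6.9  -3.4 -25. ]
 [  6.9  13.9 -25. ]
 [-10.7  -3.5 -25.1]]
```

```bash
python3 - <<'E'
from st import *
im=cv2.imread('pics/w2.png')[:,:,::-1]
crop(im,205,190,140,145,4,'pics/w2a.png')
E
```

```text
(no output)
```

View pics/w2a.png

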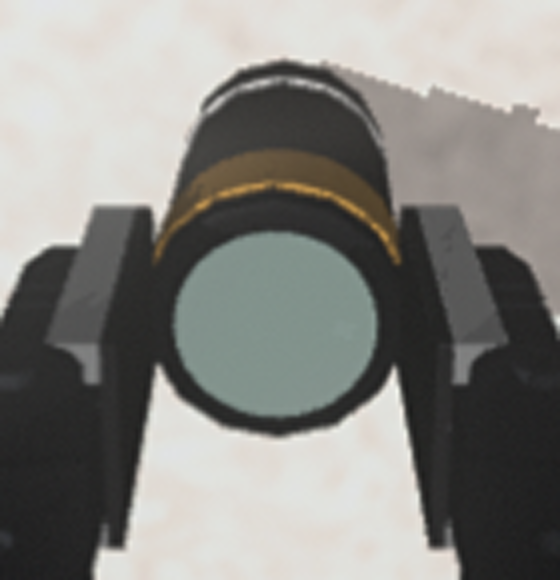

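```bash
python3 - <<'E'
from st import *
from scipy.optimize import least_squares
p=np.load('pics/p12.npy',allow_pickle=True).item()
e=np.array([0.5331,0.2533,0.116]); R=Ro.from_euler('xyz',[-179.91,-.31,19.45],degrees=True).as_matrix()
th=np.linspace(0,2*np.pi,181)
def f(q,full=0):
    x,y,z=q
    c=lambda zz,rr: proj(p,(e+(R@np.array([x+rr*np.cos(th),y+rr*np.sin(th),zz+0*th])).T))
    t=c(z,.016); b=c(z+.062,.016)
    o=[t[:,0].min(),t[:,0].max(),t[:,1].max(),b[:,1].min()]
    return np.array(o)-[243.75,305.5,298.75,205.5]
for z0 in(-.03,-.0):
    s=least_squares(f,[0,0,z0]); print(s.x*1e3,s.fun)
print(f([0,0,-.0314]),f([-.005,0,-.0314]))
E
```

```text
[ -7.54118569   0.2781592  -23.37270209] [-0.83061955  0.83086485 -0.59190854  0.7687284 ]
[ -7.54118569   0.2781592  -23.37270211] [-0.83061956  0.83086485 -0.59190852  0.76872841]
[-3.41160362  2.38512484 -5.11366691 -7.05428572] [-3.09292953  2.06040612  3.79660152  0.38596301]
```

```bash
python3 - <<'E'
from st import *
p=viewer.camera_params('scene')
e=np.array([0.5331,0.2533,0.116]); R=Ro.from_euler('xyz',[-179.91,-.31,19.45],degrees=True).as_matrix()
for z in (0,-.013,-.025,-.03):
    print(z,((proj(p,[e+R@np.array([.0,y,z]) for y in (-.01,.01)])-[290,120])*4+1.5).round(0).tolist())
print('knob top',((proj(p,e+R@np.array([-.002,.005,-.025]))-[290,120])*4+1.5))
im=viewer.get_image('scene'); 
cv2.imwrite('pics/sc13.png',cv2.resize(im[175:230,340:390,::-1],None,fx=10,fy=10,interpolation=cv2.INTER_CUBIC))
print(((proj(p,[e+R@np.array([.0,y,z]) for y in (-.01,.01) for z in (0,-.013,-.025,-.04)])-[340,175])*10).round(0))
E
```

```text
0 [[324.0, 404.0], [288.0, 400.0]]
-0.013 [[327.0, 387.0], [291.0, 383.0]]
-0.025 [[329.0, 371.0], [293.0, 367.0]]
-0.03 [[330.0, 364.0], [293.0, 360.0]]
knob top [[301.87886523 365.6960221 ]]
[[306. 457.]
 [313. 414.]
 [318. 374.]
 [326. 323.]
 [217. 447.]
 [223. 404.]
 [228. 364.]
 [234. 313.]]
```

View pics/sc13.png

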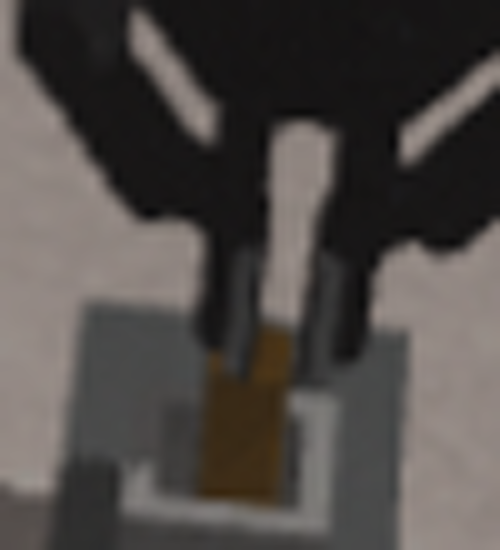

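The cameras show what happened. The fingertips really sit about 25 mm above the reported TCP, so they closed on top of the knob at about (280,250) in the wrist view and nudged the lids. I'll back off, re-measure and go lower.

Request:
apply_moves --commands '[[1, [0, 0, -0.6], 0], [2, [0, 0, -1.2], 0], [4, [0, 0, -2], 0], [5, [0, 0, -3], 0], [5, [0, 0, -4], 0], [5, [0, 0, -4], 0], [5, [0, 0, -4], 0]]'

```text
t: 15.18
ee_pos: [0.5321, 0.2519, 0.1542]
orientation: [180.0, -0.1, 19.4]
contact_force: [0.2, -0.2, -0.7]
gripper_width: 0.0499
```

```bash
python3 - <<'E'
from st import *
st()
p=viewer.camera_params('wrist'); im=viewer.get_image('wrist')
cv2.imwrite('pics/w14.png',im[:,:,::-1]); np.save('pics/p14.npy',p,allow_pickle=True)
crop(im,205,80,150,215,3.7,'pics/w14a.png')
E
```

```text
t 15.18 ee [0.5321 0.2519 0.1542] rpy [ 1.800e+02 -1.300e-01  1.944e+01] F [ 0.2 -0.2 -0.7] w 0.0499
```

View pics/w14.png

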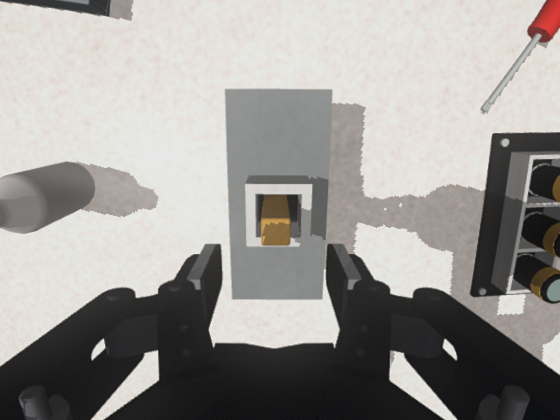

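View pics/w14a.png

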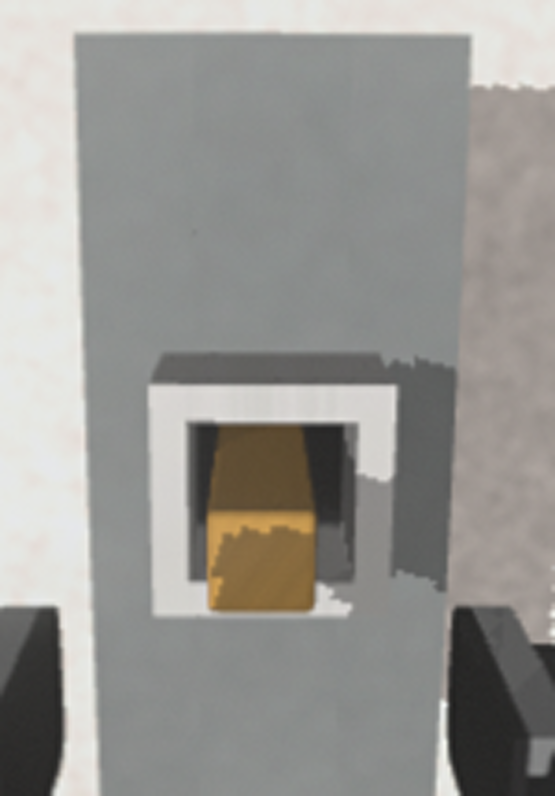

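```bash
python3 - <<'E'
from st import *
p=np.load('pics/p14.npy',allow_pickle=True).item()
e=np.array([.5321,.2519,.1542]);R=Ro.from_euler('xyz',[180,-.13,19.44],degrees=True).as_matrix()
def w(c,z): return unproj(p,(np.array(c)+.5)/3.7-.5+np.array((205,80)),z)
for n,c,z in [('knob',[(207,512),(316,512),(314,612),(210,612)],.141),('collar',[(148,385),(398,385),(394,616),(153,616)],.109),('plate far',[(74,34),(471,36)],.075)]:
    q=w(c,z); t=(q-e)@R*1e3
    print(n,q.mean(0).round(4),'tool mm',t.mean(0).round(1),'len',np.linalg.norm(q[0]-q[1])*1e3,'yaw',np.degrees(np.arctan2(*(q[0]-q[1])[[1,0]]))-90)
# fingertip location from image: pad inner gaps 50mm
E
```

```text
knob [0.532 0.251 0.141] tool mm [-0.4  0.8 13.2] len 17.70133908514216 yaw 19.408312805118882
collar [0.5329 0.2488 0.109 ] tool mm [-0.4  3.2 45.2] len 46.373926744133726 yaw 19.423253288816454
plate far [0.6157 0.2779 0.075 ] tool mm [87.3  3.3 79.4] len 79.70711046852563 yaw 19.19272197335276
```

Request:
apply_moves --commands '[[4, [0, 0.08, 2], 0], [4, [0, 0.08, 4], 0], [4, [0, 0.08, 5.4], 0], [4, [0, 0.08, 6.2], 0], [3.6, [0, 0.08, 6.6], 0], [3.6, [0, 0.08, 6.6], 0], [3.6, [0, 0.08, 6.6], 0]]'

```text
t: 15.82
ee_pos: [0.5321, 0.2511, 0.0874]
orientation: [180.0, -0.0, 19.4]
contact_force: [0.2, -1.3, -0.2]
gripper_width: 0.036
```

```bash
python3 - <<'E'
from st import *
st()
p=viewer.camera_params('wrist'); im=viewer.get_image('wrist')
crop(im,200,130,150,190,4,'pics/w15a.png'); np.save('pics/p15.npy',p,allow_pickle=True)
im=viewer.get_image('scene'); 
crop(im,330,160,70,70,9,'pics/sc15.png')
E
```

```text
t 15.82 ee [0.5321 0.2511 0.0874] rpy [ 1.800e+02 -4.000e-02  1.944e+01] F [ 0.2 -1.3 -0.2] w 0.036
```

View pics/w15a.png

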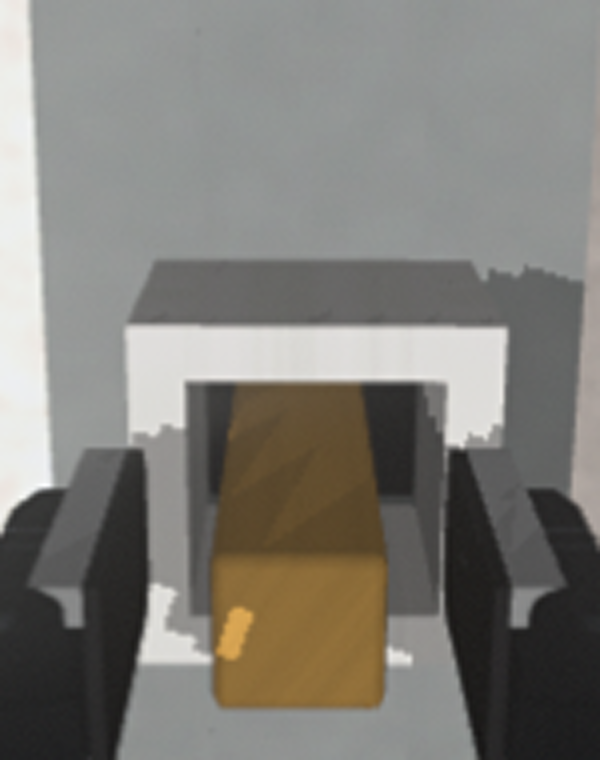

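View pics/sc15.png

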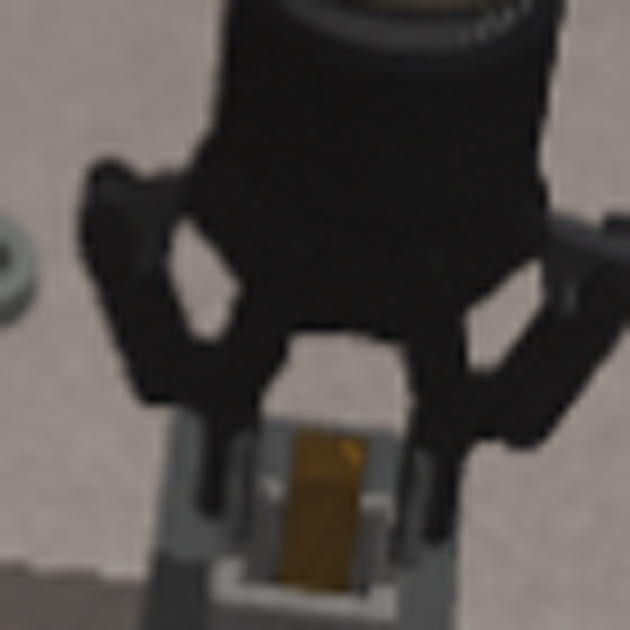

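The knob top at (275,288) now sits well inside the pads, and the tips clear the collar by about 3 mm. I'll close.

Request:
apply_moves --commands '[[2.5, [0, 0, 0], 0], [1, [0, 0, 0], 0], [1, [0, 0, 0], 0], [1, [0, 0, 0], 0], [1, [0, 0, 0], 0], [1, [0, 0, 0], 0]]' --squeeze 70

```text
t: 16.42
ee_pos: [0.5326, 0.251, 0.0881]
orientation: [180.0, -0.1, 19.4]
contact_force: [0.8, -2.4, 5.9]
gripper_width: 0.0169
```

Request:
apply_moves --commands '[[1, [0, 0, -0.3], 0], [1, [0, 0, -0.8], 0], [1, [0, 0, -1.5], 0], [1, [0, 0, -2.5], 0], [1, [0, 0, -4], 0], [1, [0, 0, -5.5], 0], [1, [0, 0, -7], 0], [1, [0, 0, -8.5], 0], [1, [0, 0, -9.8], 0], [1, [0, 0, -10.6], 0], [1, [0, 0, -11], 0], [1, [0, 0, -11], 0]]'

```text
t: 17.42
ee_pos: [0.5321, 0.2511, 0.198]
orientation: [180.0, -0.1, 19.4]
contact_force: [-0.2, 0.2, -4.7]
gripper_width: 0.0169
```

```bash
python3 - <<'E'
from st import *
go([.5877,-.0165,.2],21.65)
p=viewer.camera_params('wrist'); im=viewer.get_image('wrist')
cv2.imwrite('pics/w16.png',im[:,:,::-1]); np.save('pics/p16.npy',p,allow_pickle=True)
im=viewer.get_image('scene'); 
crop(im,290,110,130,160,4,'pics/sc16.png')
E
```

```text
t 17.42 ee [0.5321 0.2511 0.198 ] rpy [ 1.800e+02 -1.000e-01  1.944e+01] F [-0.2  0.2 -4.7] w 0.0169
(array([-3.67, 27.09, -0.2 ]), np.float64(-2.21), 'rows>=', np.float64(6.555248183144637), np.float64(0.308056245135437))
```

View pics/w16.png

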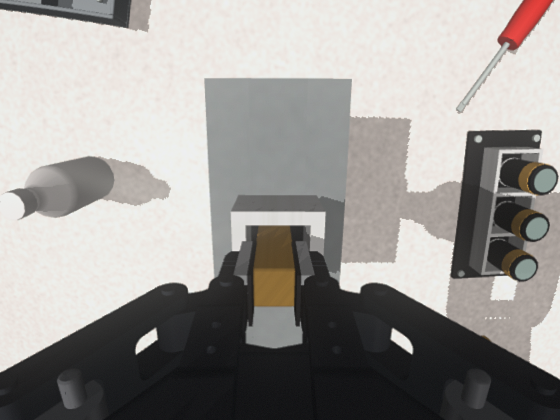

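View pics/sc16.png

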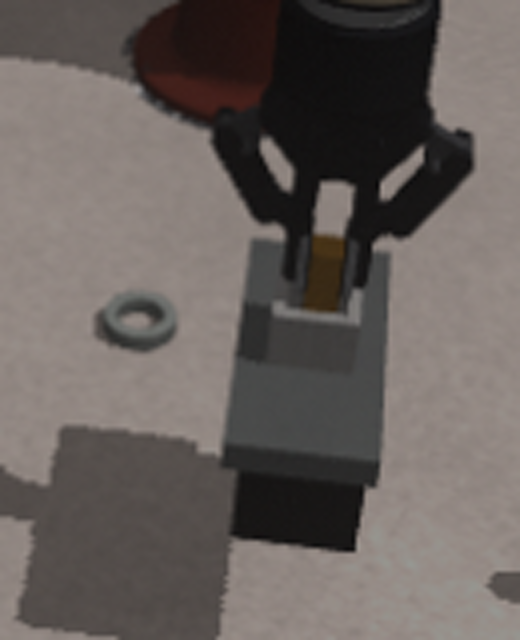

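Both lids hang level from the knob. I'll carry them over the crate with a soft ramp.

Request:
apply_moves --commands '[[1, [-0.1, 0.7, -0.2], 0], [1, [-0.3, 2.2, -0.2], -0.3], [1, [-0.6, 4.5, -0.2], -0.6], [1, [-1, 7.3, -0.2], -1], [1, [-1.4, 10.3, -0.2], -1.3], [1, [-1.8, 13.3, -0.2], -1.6], [1, [-2.2, 16.3, -0.2], -2], [1, [-2.6, 19.3, -0.2], -2.2], [1, [-3, 22.1, -0.2], -2.2], [1, [-3.3, 24.4, -0.2], -2.2], [1, [-3.5, 26, -0.2], -2.2], [1, [-3.6, 26.8, -0.2], -2.2]]'

```text
t: 18.52
ee_pos: [0.5866, -0.0164, 0.1978]
orientation: [180.0, 0.1, 21.5]
contact_force: [-0.2, -0.0, -4.8]
gripper_width: 0.0167
```

Request:
apply_moves --commands '[[1, [0, 0.2, 0], 0], [1, [0, 0.25, 0], 0], [1, [0, 0.25, 0], 0], [1, [0, 0.25, 0], 0], [1, [0, 0.25, 0], 0]]'

```text
t: 18.93
ee_pos: [0.5877, -0.015, 0.1989]
orientation: [-180.0, 0.0, 21.7]
contact_force: [-0.6, 0.6, -4.8]
gripper_width: 0.0165
```

```bash
python3 - <<'E'
from st import *
go([.5873,-.0167,.15],21.65)
p=viewer.camera_params('wrist'); im=viewer.get_image('wrist')
cv2.imwrite('pics/w17.png',im[:,:,::-1]); np.save('pics/p17.npy',p,allow_pickle=True)
im=viewer.get_image('scene'); 
crop(im,190,110,150,160,4,'pics/sc17.png')
C=np.array([.5873,-.0167,0]);a=np.radians(21.65);X=np.array([np.cos(a),np.sin(a),0]);Y=np.array([-X[1],X[0],0])
print(proj(p,[C+X*i*.093+Y*j*.045+[0,0,.008] for i in(-1,1) for j in (-1,1)]))
s=viewer.camera_params('scene')
print((proj(s,[C+X*i*.093+Y*j*.045+[0,0,.008] for i in(-1,1) for j in (-1,1)])-[190,110])*4)
E
```

```text
t 18.93 ee [ 0.5877 -0.015   0.1989] rpy [-179.99    0.     21.73] F [-0.6  0.6 -4.8] w 0.0165
(array([-0.1 ,  0.14,  4.89]), np.float64(0.08), 'rows>=', np.float64(1.1723808693234368), np.float64(0.010569539025550575))
[[311.51615062 252.68957107]
 [238.10248743 252.63849565]
 [316.90112977  93.08367272]
 [233.39715937  92.97007888]]
[[222.53354026 370.85017989]
 [353.57701724 382.9706918 ]
 [156.4520562  570.96933183]
 [303.01203082 586.79612336]]
```

View pics/w17.png

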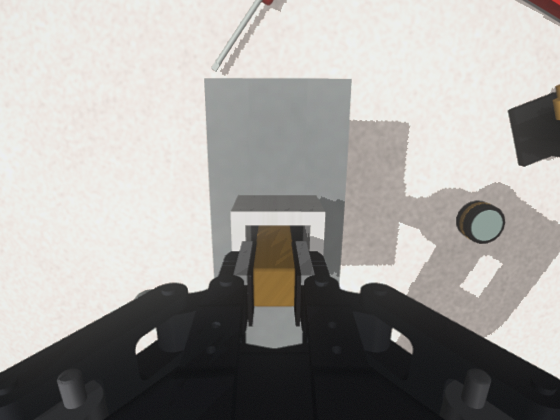

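View pics/sc17.png

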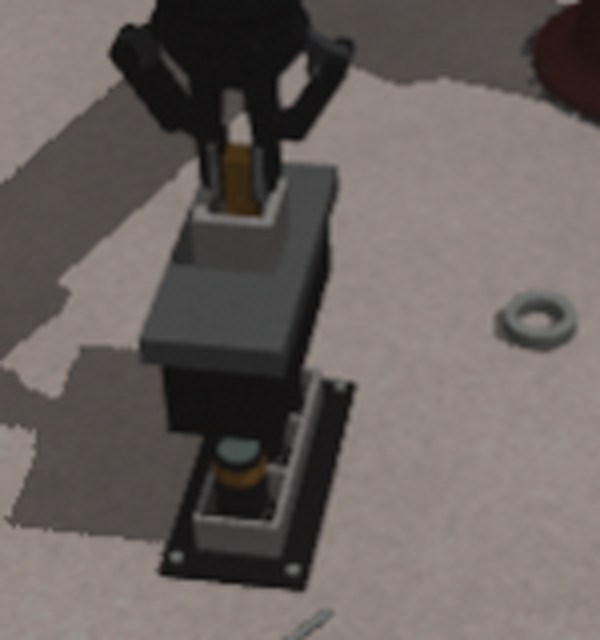

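Request:
apply_moves --commands '[[1, [-0.05, 0.15, 0], 0], [1, [-0.05, 0.15, 0.8], 0], [1, [-0.05, 0.15, 1.6], 0], [1, [-0.05, 0.15, 2.4], 0], [1, [-0.05, 0.15, 3], 0], [1, [-0.05, 0.15, 3.2], 0], [1, [-0.05, 0.15, 3.2], 0], [1, [-0.05, 0.15, 3.2], 0]]'

```text
t: 19.7
ee_pos: [0.5879, -0.0177, 0.1667]
orientation: [-180.0, 0.0, 21.6]
contact_force: [-0.1, 0.4, -5.3]
gripper_width: 0.0168
```

```bash
python3 - <<'E'
from st import *
s0=st(); e=s0['ee_pos']
im=viewer.get_image('scene'); 
crop(im,190,110,150,160,4,'pics/sc18.png')
im=viewer.get_image('top'); crop(im,240,140,110,110,6,'pics/top18.png')
C=np.array([e[0],e[1],e[2]-.0881]);a=np.radians(21.65);X=np.array([np.cos(a),np.sin(a),0]);Y=np.array([-X[1],X[0],0])
s=viewer.camera_params('scene')
print((proj(s,[C+X*i*.081+Y*j*.033 for i in(-1,1) for j in (-1,1)])-[190,110])*4)
E
```

```text
t 19.7 ee [ 0.5879 -0.0177  0.1667] rpy [-1.7999e+02  2.0000e-02  2.1640e+01] F [-0.1  0.4 -5.3] w 0.0168
[[227.53200515 302.29667906]
 [327.93845075 311.07806558]
 [168.31161248 475.3093771 ]
 [279.50077627 486.52289243]]
```

View pics/sc18.png

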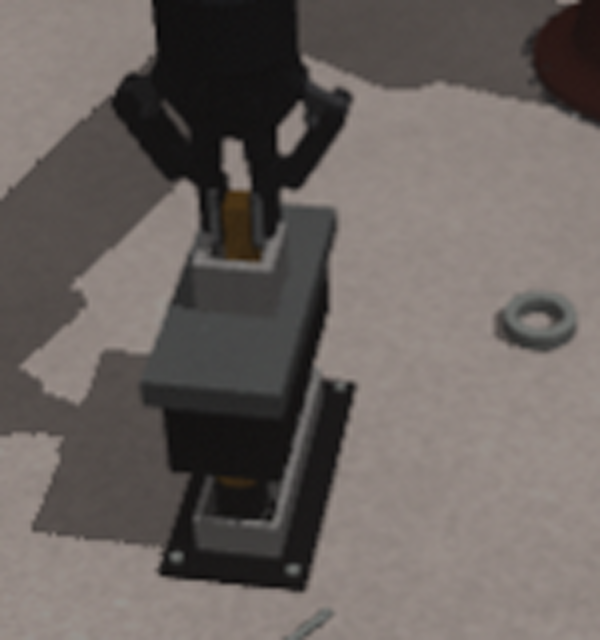

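View pics/top18.png

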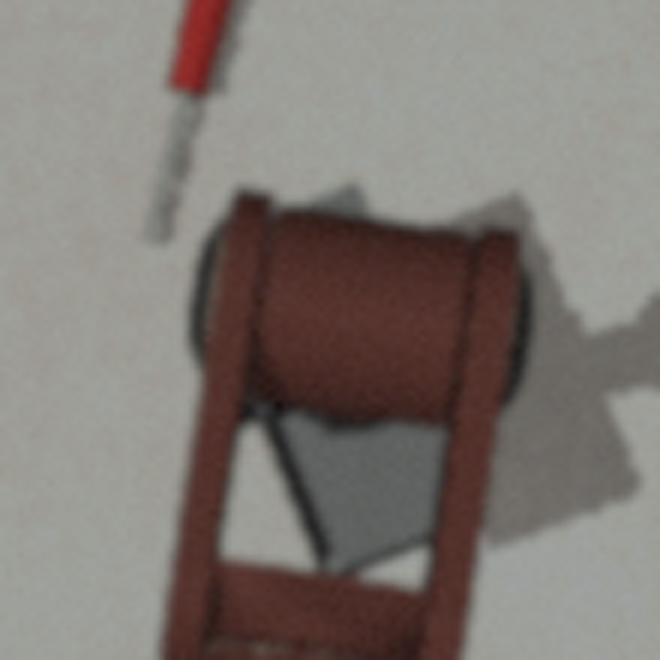

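```bash
python3 - <<'E'
from st import *
C=np.array([.5879,-.0177,.1667-.0881]);a=np.radians(21.65);X=np.array([np.cos(a),np.sin(a),0]);Y=np.array([-X[1],X[0],0])
s=viewer.camera_params('scene')
f=lambda P:((proj(s,P)-[190,110])*4+1.5).round(0).tolist()
for z in(.075,.057): print('outer',z,f([C+X*i*.088+Y*j*.04+[0,0,z] for i in(-1,1) for j in (-1,1)]))
print('knob top',f([C+X*.009*i+Y*j*.009+[0,0,.141] for i in(-1,1) for j in (-1,1)]))
print('collar top',f([C+X*.023*i+Y*j*.023+[0,0,.109] for i in(-1,1) for j in (-1,1)]))
Cc=np.array([.5873,-.0167,0]); print('wall',f([Cc+X*.074*i+Y*j*.026+[0,0,.034] for i in(-1,1) for j in (-1,1)]))
im=viewer.get_image('scene'); crop(im,222,150,60,75,9,'pics/sc19.png')
E
```

```text
outer 0.075 [[213.0, 202.0], [339.0, 212.0], [143.0, 387.0], [285.0, 400.0]]
outer 0.057 [[215.0, 226.0], [340.0, 236.0], [146.0, 411.0], [286.0, 424.0]]
knob top [[227.0, 193.0], [258.0, 195.0], [220.0, 211.0], [252.0, 214.0]]
collar top [[212.0, 222.0], [290.0, 228.0], [195.0, 269.0], [274.0, 276.0]]
wall [[243.0, 364.0], [321.0, 371.0], [192.0, 523.0], [277.0, 532.0]]
```

View pics/sc19.png

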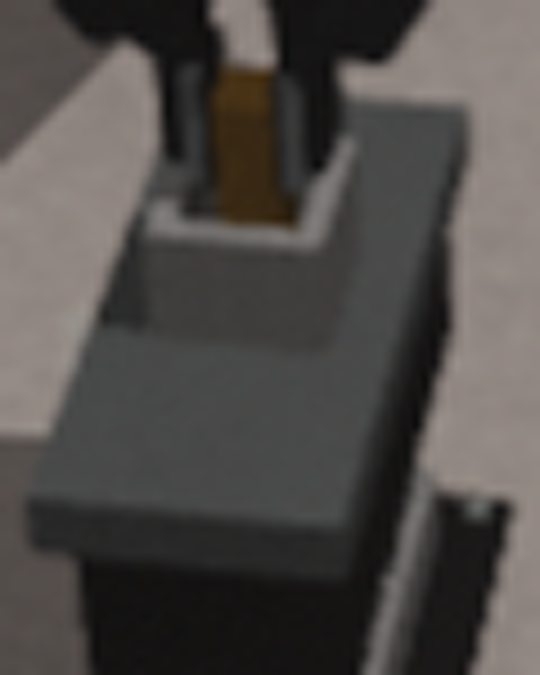

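The scene view puts the lid over the crate within about 2 mm. I'll correct slightly and descend while watching the force.

Request:
apply_moves --commands '[[1, [0.08, -0.1, 0.3], 0], [1, [0.08, -0.1, 0.9], 0], [1, [0.08, -0.1, 1.5], 0], [1, [0.08, -0.1, 2.1], 0], [1, [0.08, -0.1, 2.7], 0], [1, [0.08, -0.1, 3.2], 0], [1, [0.08, -0.1, 3.5], 0], [1, [0.08, -0.1, 3.7], 0], [1, [0.08, -0.1, 3.7], 0]]'

```text
t: 20.6
ee_pos: [0.588, -0.0164, 0.1292]
orientation: [-180.0, 0.1, 21.6]
contact_force: [0.4, 0.0, -4.7]
gripper_width: 0.0169
```

```bash
python3 - <<'E'
from st import *
s0=st()
im=viewer.get_image('scene'); crop(im,222,170,65,95,7,'pics/sc20.png')
im=viewer.get_image('wrist'); cv2.imwrite('pics/w20.png',im[:,:,::-1])
E
```

```text
t 20.6 ee [ 0.588  -0.0164  0.1292] rpy [-1.7997e+02  5.0000e-02  2.1640e+01] F [ 0.4  0.  -4.7] w 0.0169
```

View pics/sc20.png

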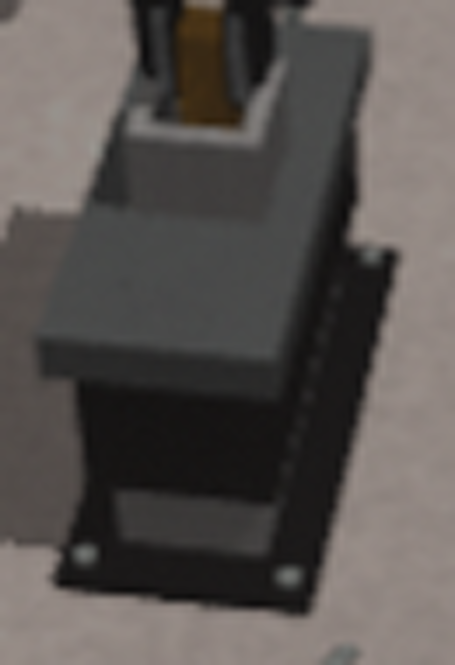

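View pics/w20.png

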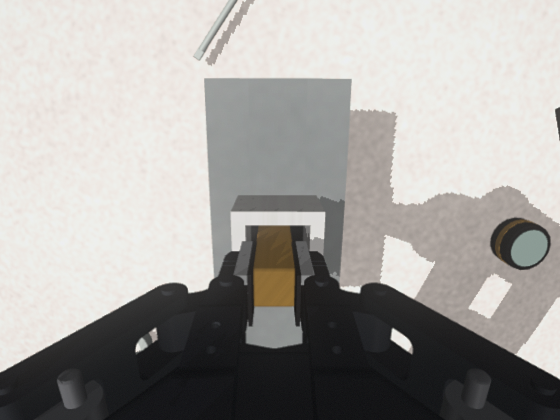

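Request:
apply_moves --commands '[[1, [0, -0.08, 0.2], 0], [1, [0, -0.08, 0.4], 0], [1, [0, -0.08, 0.6], 0], [1, [0, -0.08, 0.8], 0], [1, [0, -0.08, 1], 0], [1, [0, -0.08, 1.2], 0]]'

```text
t: 21.2
ee_pos: [0.588, -0.0157, 0.1176]
orientation: [-180.0, 0.0, 21.6]
contact_force: [-0.4, -0.3, -5.5]
gripper_width: 0.0162
```

The rim has passed the wall tops with no contact, so I'll continue down.

Request:
apply_moves --commands '[[1, [0, 0, 0.3], 0], [1, [0, 0, 0.6], 0], [1, [0, 0, 0.9], 0], [1, [0, 0, 1.2], 0], [1, [0, 0, 1.5], 0], [1, [0, 0, 1.7], 0], [1, [0, 0, 1.8], 0], [1, [0, 0, 1.85], 0]]'

```text
t: 21.87
ee_pos: [0.5879, -0.0157, 0.0991]
orientation: [-180.0, 0.0, 21.6]
contact_force: [0.1, -0.2, -4.5]
gripper_width: 0.0166
```

Request:
apply_moves --commands '[[1, [0, 0, 0.1], 0], [1, [0, 0, 0.15], 0], [1, [0, 0, 0.2], 0], [1, [0, 0, 0.25], 0], [1, [0, 0, 0.3], 0], [1, [0, 0, 0.3], 0]]'

```text
t: 22.37
ee_pos: [0.5881, -0.0157, 0.0964]
orientation: [-180.0, -0.0, 21.6]
contact_force: [0.3, -0.6, -4.5]
gripper_width: 0.0164
```

Request:
apply_moves --commands '[[1, [0, 0, 0.05], 0], [1, [0, 0, 0.1], 0], [1, [0, 0, 0.1], 0]]'

```text
t: 22.62
ee_pos: [0.5882, -0.0158, 0.0963]
orientation: [180.0, -0.0, 21.6]
contact_force: [-3.5, 0.2, 1.1]
gripper_width: 0.0171
```

```bash
python3 - <<'E'
from st import *
s0=st()
im=viewer.get_image('scene'); crop(im,222,170,65,95,7,'pics/sc21.png')
E
```

```text
t 22.62 ee [ 0.5882 -0.0158  0.0963] rpy [ 1.7998e+02 -1.0000e-02  2.1640e+01] F [-3.5  0.2  1.1] w 0.0171
```

View pics/sc21.png

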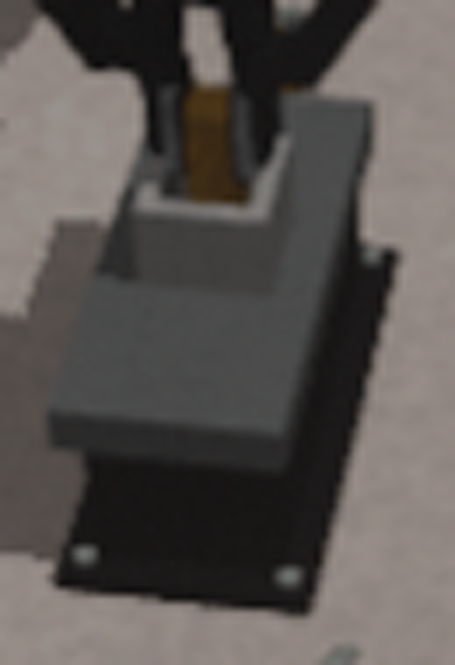

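The lid is home, with its rim on the base. Now I'll release the knob and rise.

Request:
apply_moves --commands '[[2.2, [0, 0, 0.05], 0], [3, [0, 0, 0], 0], [3.6, [0, 0, 0], 0], [3.6, [0, 0, -0.5], 0], [3.6, [0, 0, -2], 0], [5, [0, 0, -4], 0], [8.5, [0, 0, -6], 0], [8.5, [0, 0, -7], 0], [8.5, [0, 0, -7], 0], [8.5, [0, 0, -7], 0]]'

```text
t: 23.5
ee_pos: [0.5885, -0.0157, 0.166]
orientation: [180.0, -0.1, 21.6]
contact_force: [-0.9, 0.3, -0.7]
gripper_width: 0.0847
```

```bash
python3 - <<'E'
from st import *
s0=st()
p=viewer.camera_params('wrist'); im=viewer.get_image('wrist'); np.save('pics/p22.npy',p,allow_pickle=True); np.save('pics/s22.npy',np.r_[s0['ee_pos'],s0['orientation']])
cv2.imwrite('pics/w22.png',im[:,:,::-1]); crop(im,205,80,150,215,3.7,'pics/w22a.png')
E
```

```text
t 23.5 ee [ 0.5885 -0.0157  0.166 ] rpy [ 1.7996e+02 -8.0000e-02  2.1640e+01] F [-0.9  0.3 -0.7] w 0.0847
```

View pics/w22.png

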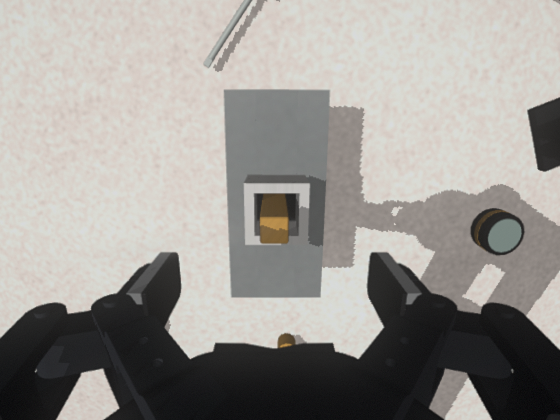

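View pics/w22a.png

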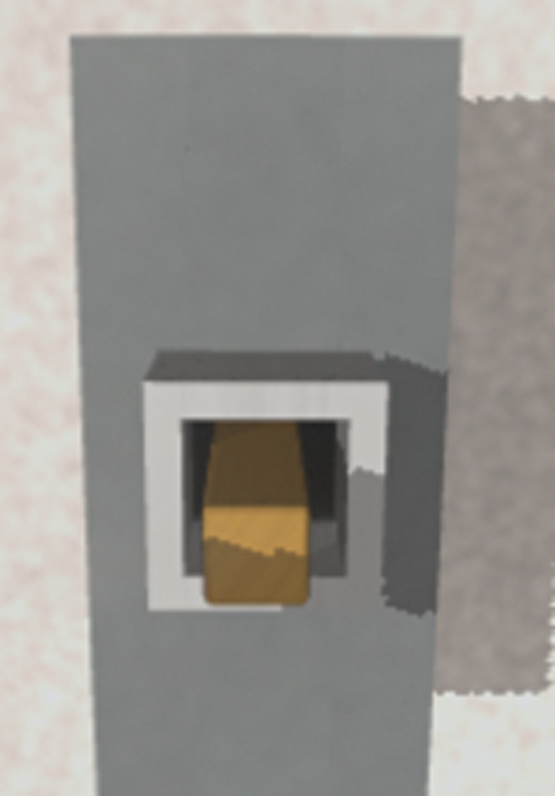

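```bash
python3 - <<'E'
from st import *
p=np.load('pics/p22.npy',allow_pickle=True).item()
s=np.load('pics/s22.npy'); e=s[:3];R=Ro.from_euler('xyz',s[3:],degrees=True).as_matrix()
def w(c,z): return unproj(p,(np.array(c)+.5)/3.7-.5+np.array((205,80)),z)
for n,c,z in [('knob',[(203,508),(309,508),(309,606),(205,606)],.149),('collar',[(143,381),(389,381),(385,611),(148,611)],.117),('plate far',[(70,35),(462,37)],.083)]:
    q=w(c,z); t=(q-e)@R*1e3
    print(n,q.mean(0).round(4),'tool mm',t.mean(0).round(1),'len',np.linalg.norm(q[0]-q[1])*1e3,'yaw',np.degrees(np.arctan2(*(q[0]-q[1])[[1,0]]))-90)
E
```

```text
knob [ 0.5877 -0.016   0.149 ] tool mm [-0.9 -0.  17. ] len 17.548946025598642 yaw 21.60151139870935
collar [ 0.5887 -0.0178  0.117 ] tool mm [-0.7  1.9 49. ] len 46.37961328066057 yaw 21.61663194898324
plate far [0.6706 0.0146 0.083 ] tool mm [87.4  2.  83.1] len 79.8701014038023 yaw 21.381193215766174
```

The collar is 1.9 mm along tool y from the TCP. I'll align and descend around it, stopping for a check.

Request:
apply_moves --commands '[[8.5, [-0.05, 0.19, 2], 0], [8.5, [-0.05, 0.19, 4.5], 0], [8.5, [-0.05, 0.19, 7], 0], [7, [-0.05, 0.19, 8.8], 0], [6.2, [-0.05, 0.19, 9.6], 0], [6, [-0.05, 0.19, 10], 0], [6, [-0.05, 0.19, 10], 0], [6, [-0.05, 0.19, 10], 0]]'

```text
t: 24.22
ee_pos: [0.5889, -0.0177, 0.0661]
orientation: [180.0, -0.1, 21.6]
contact_force: [-0.2, 0.6, 0.5]
gripper_width: 0.0596
```

```bash
python3 - <<'E'
from st import *
s0=st()
p=viewer.camera_params('wrist'); im=viewer.get_image('wrist'); 
cv2.imwrite('pics/w23.png',im[:,:,::-1])
im=viewer.get_image('scene'); crop(im,210,140,80,100,7,'pics/sc23.png')
E
```

```text
t 24.22 ee [ 0.5889 -0.0177  0.0661] rpy [ 1.7997e+02 -5.0000e-02  2.1640e+01] F [-0.2  0.6  0.5] w 0.0596
```

View pics/w23.png

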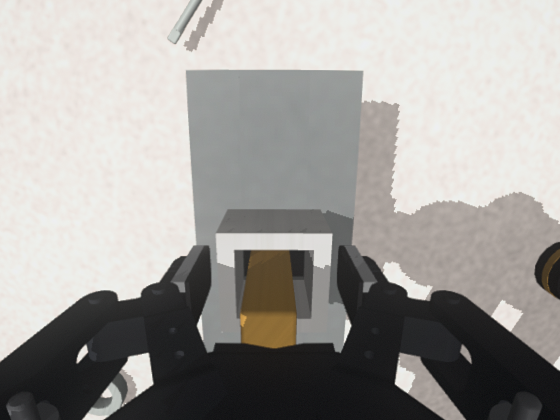

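View pics/sc23.png

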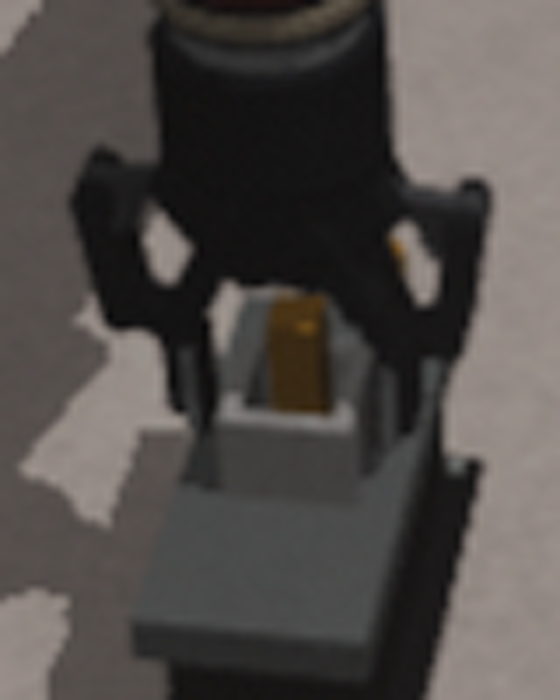

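The pads straddle the collar and the knob clears the gripper's body. I'll ease down 2 mm and close.

Request:
apply_moves --commands '[[6, [0, 0, 0.2], 0], [5.4, [0, 0, 0.2], 0], [5, [0, 0, 0.2], 0], [4.6, [0, 0, 0.2], 0], [4.2, [0, 0, 0.2], 0], [4, [0, 0, 0.2], 0], [4, [0, 0, 0.2], 0], [4, [0, 0, 0.2], 0]]' --squeeze 50

```text
t: 24.98
ee_pos: [0.5887, -0.0177, 0.064]
orientation: [180.0, -0.0, 21.6]
contact_force: [-0.3, -0.5, 3.7]
gripper_width: 0.0452
```

Gripped at 45.2 mm. Lifting straight up.

Request:
apply_moves --commands '[[4, [0, 0, -0.2], 0], [4, [0, 0, -0.6], 0], [4, [0, 0, -1.1], 0], [4, [0, 0, -1.8], 0], [4, [0, 0, -2.6], 0], [4, [0, 0, -3.4], 0], [4, [0, 0, -4.2], 0], [4, [0, 0, -5], 0], [4, [0, 0, -5.8], 0], [4, [0, 0, -6.4], 0], [4, [0, 0, -6.8], 0], [4, [0, 0, -7], 0]]'

```text
t: 25.98
ee_pos: [0.5887, -0.0177, 0.1344]
orientation: [180.0, -0.1, 21.6]
contact_force: [0.1, 0.5, -2.8]
gripper_width: 0.0455
```

```bash
python3 - <<'E'
from st import *
s0=st()
im=viewer.get_image('wrist'); cv2.imwrite('pics/w24.png',im[:,:,::-1])
im=viewer.get_image('scene'); crop(im,200,100,110,150,4.5,'pics/sc24.png')
E
```

```text
t 25.98 ee [ 0.5887 -0.0177  0.1344] rpy [ 1.7996e+02 -6.0000e-02  2.1640e+01] F [ 0.1  0.5 -2.8] w 0.0455
```

View pics/sc24.png

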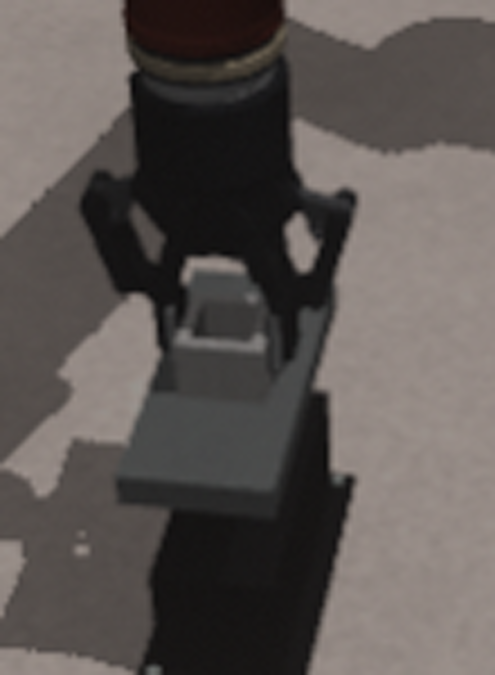

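The outer lid lifts alone and stays level (2.8 N); the knob is no longer in the collar. I'll raise it further.

Request:
apply_moves --commands '[[4, [0, 0, -0.4], 0], [4, [0, 0, -1.2], 0], [4, [0, 0, -2.2], 0], [4, [0, 0, -3.3], 0], [4, [0, 0, -4.4], 0], [4, [0, 0, -5.5], 0], [4, [0, 0, -6.4], 0], [4, [0, 0, -6.8], 0], [4, [0, 0, -7], 0], [4, [0, 0, -7], 0], [4, [0, 0, -7], 0], [4, [0, 0, -7], 0]]'

```text
t: 27.08
ee_pos: [0.5878, -0.0176, 0.2024]
orientation: [-180.0, 0.1, 21.6]
contact_force: [-0.4, -0.3, -2.3]
gripper_width: 0.0451
```

```bash
python3 - <<'E'
from st import *
s0=st()
im=viewer.get_image('wrist'); cv2.imwrite('pics/w25.png',im[:,:,::-1])
im=viewer.get_image('scene'); crop(im,190,70,130,190,4,'pics/sc25.png')
C=np.array([.5877,-.016,.008]);a=np.radians(21.6);X=np.array([np.cos(a),np.sin(a),0]);Y=np.array([-X[1],X[0],0])
s=viewer.camera_params('scene')
print('inner top/knob',((proj(s,[C+X*i*.081+Y*j*.033+[0,0,.071] for i in(-1,1) for j in (-1,1)]+[C+[0,0,.141]])-[190,70])*4+1.5).round())
C=np.array([.5887,-.0177,.079+.140]); 
print('outer',((proj(s,[C+X*i*.088+Y*j*.04+[0,0,.004] for i in(-1,1) for j in (-1,1)])-[190,70])*4+1.5).round())
E
```

```text
t 27.08 ee [ 0.5878 -0.0176  0.2024] rpy [-1.7995e+02  8.0000e-02  2.1640e+01] F [-0.4 -0.3 -2.3] w 0.0451
inner top/knob [[231. 464.]
 [332. 473.]
 [172. 637.]
 [284. 648.]
 [249. 462.]]
outer [[204. 269.]
 [335. 279.]
 [129. 449.]
 [277. 462.]]
```

View pics/sc25.png

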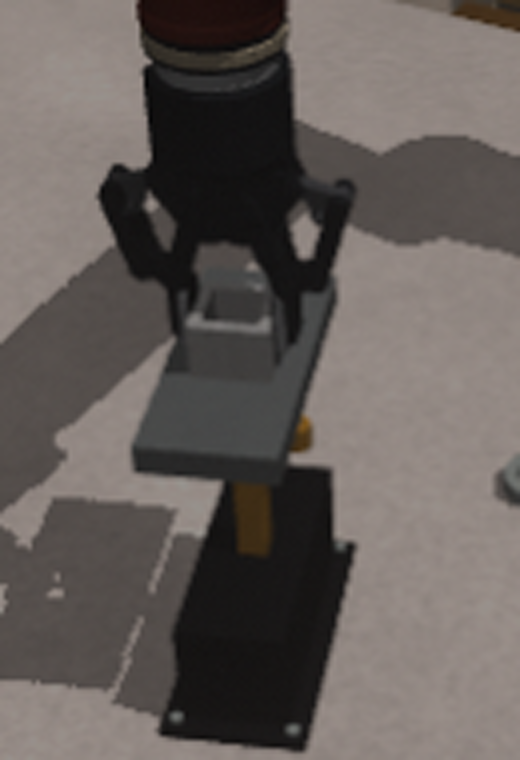

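View pics/w25.png

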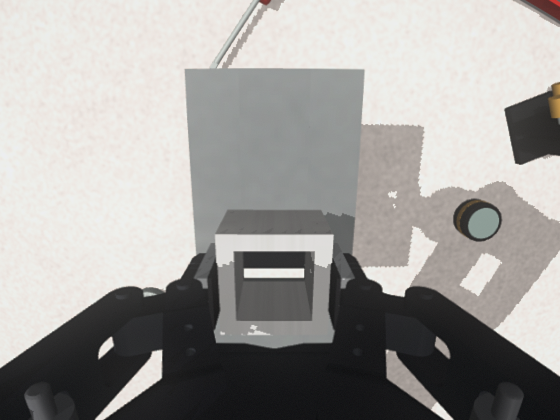

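```bash
python3 - <<'E'
from st import *
st()
im=viewer.get_image('scene'); cv2.imwrite('pics/sc26.png',im[:,:,::-1])
st()
E
```

```text
t 27.18 ee [ 0.5879 -0.0176  0.2025] rpy [-1.7996e+02  7.0000e-02  2.1640e+01] F [-0.1  0.3 -2.5] w 0.0451
t 27.23 ee [ 0.5879 -0.0176  0.2026] rpy [-1.7996e+02  7.0000e-02  2.1640e+01] F [-0.3 -0.8 -3. ] w 0.0451
```

View pics/sc26.png

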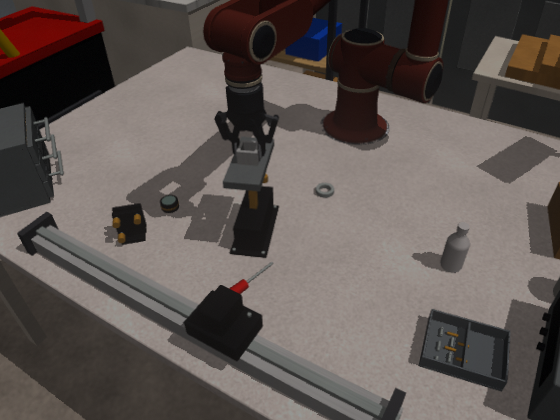

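The outer lid is held level at about (248,165). The inner lid is home on the crate at about (255,220), and the bystanders are where they started: puck (169,203), spacer (324,189), bottle (456,250), driver (250,280).

```bash
python3 -c "
from workcell import r
print(r.sign_off())"
```

```text
the job is handed in; nothing more can be done
None
```

The job is done and handed in at about 27 s. Both loose tubes stand in cells 0 and 1. The nested lids went over them by the knob until the inner rim sat on the base: contact came exactly 8 mm above the bench pick height, and the scene view agreed. I then took the outer lid alone by its collar and lifted it about 138 mm.

**Last checks:**
- **Outer lid:** it is held level at a 45 mm grip with a steady load of about 2.5–3 N. Its lowest edge is about 54 mm above the knob top.
- **Inner lid:** it appears where the crate pose predicts, in the scene view.
- **Bystanders:** the puck, spacer, bottle and driver appear unmoved. The thumbscrew is mostly hidden behind the held lid, so it was only partly checked.

**What disagreed or went wrong:**
- **Fingertip height:** the real fingertips sat about 25 mm above the reported TCP.
    - My first knob grasp therefore closed on top of the knob at about 8 N. It shifted the lids by a few mm while they were still on the bench. The knob measured back in place afterwards, but the outer lid stayed about 2 mm off-centre, within its play.
    - I corrected the height for the second try. The tubes were also gripped nearer their tops than planned, but both were placed upright.
- **Tube width:** the grip reading on the tubes was 29.5 mm against the stated 32 mm.

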